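# Load a filter glass into the lamp tester by its edges

## Task

Load the wider of the two amber filter glasses into the lamp tester: slide the keeper fully to the left, lift the wide glass off its easel holding it by its side edges only (the gripper must never touch its faces), and lay it without dropping it into the sloped holder under the light bar, flat and square between the corner stops with its foot on the lower ledge. Let go, slide the keeper fully back over the glass, and then press the start button right down. Leave the narrow glass and the other things on the table where they are.

Things in the scene. Friction and masses are not known exactly. Their poses are not given: they have to be found in the camera images.
- wide_glass: amber flat glass 64 mm long (its x, up the slope) x 50 wide (y) x 5 thick (z, square to the face, up), 45 g, origin at its centre. Lies on an easel at 35 degrees to level, rising away from the robot, its foot on a ledge. The gripper may touch only its rim and 3 mm frosted margin, never the amber faces above or below.
- narrow_glass: the other amber glass, 64 x 36 x 5 mm, same kind of frame, on a second easel of the same kind; which easel stands left or right is random. Leave it there.
- easel_a: white easel under the wide glass; origin at its underside's centre, glass centre 70 mm above. Foot plate 90 x 60 x 8 mm. Under the glass it is only 24 mm wide (ledge 30 mm wide, 3.5 mm high above the glass's middle plane), so both long side edges overhang freely.
- holder: sloped seat of the tester: origin where the seated glass's CENTRE must be, 85 mm above the table; x up the slope (35 degrees) away from the robot, y left, z square to the slope; the seated glass's axes are parallel. Support 34 mm wide, surface at z=-2.5 mm; ledge face at x=-32, top z=+4; corner stops at x=+-(22 to 32), inner faces y=+-27, tops z=+3. Between them open for fingers.
- tester: white lamp tester, fixed, carries holder, keeper, light bar and button; origin under the holder's centre, on the table; its base is a slab 210 mm (x -115 to 95) x 240 mm (y -105 to 135), 25 mm high. Two 12 mm posts at x 62, y +-82 mm carry the light bar.
- bar_edge (a point): middle of the lower front edge of the light bar (36 x 190 x 22 mm, level, along the tester's y), 92 mm above and 24 mm beyond the holder's origin. A vertical gripper over the holder would strike it; one tilted square to the slope passes.
- keeper (a joint): slide of the keeper, m: 0 = shut, its steel tongue over the lower 11 mm of the seat (holder y -18 to +18, z +5 to +9 mm); 0.065 = fully open, moved to the left (+y of the holder). Starts up to 12 mm off shut. Stays where left; 1.5 N moves it; hard stops at both ends.
- keeper_knob (a point): top centre of the keeper's black knob (16 mm across, standing 29 mm out of the keeper's plate, square to the slope), at holder x=-55, z=+38 mm, y = the slide value. Axes parallel to the holder's.
- start (a joint): travel of the start button, m: 0 = up, 0.006 = fully down (5 N); springs back.
- start_top (a point): top centre of the round steel start button (28 mm across, pressed straight down) on the tester's base near its right front corner, 47 mm above the table; nothing above it.
- probe_disc: white disc, 100 mm across and 24 mm high, with a ring of six upright bright metal probe tips to 52 mm height; stands behind the easels. Origin at the centre of its underside; leave it alone.
- small_probe_disc: white disc, 64 mm across and 24 mm high, with three upright metal probe tips to 52 mm height. Origin at the centre of its underside; leave it alone.
- bottle: white plastic bottle, 52 mm across, 130 mm high. Origin at the centre of its underside; leave it alone.
- jar: glass jar with white cap, 54 mm across, 45 mm high, between the easels and the tester. Origin at the centre of its underside; leave it alone.
- handset: white treatment handset lying flat, 150 x 62 x 26 mm. Origin at the centre of its underside; leave it alone.
- spatula: steel spatula lying flat, 170 mm long. Origin at the centre of its underside; leave it alone.
Not all that is in view belongs to the job. Leave any blue, pink or yellow look-alike of the wide_glass alone.

How it is judged (in metres and radians):
On the way, in this order (a step that is already met when the one before it is completed fails the run):
1. the keeper is slid open to the left (value of joint keeper above 0.055 m), for 0.1 s.
2. the wide glass is lifted off its easel in the fingers, the keeper open (distance of wide_glass from where it was at the start of the episode above 0.05 m and contact force between the fingers and wide_glass above 1 N and value of joint keeper above 0.05 m), for 0.1 s.
3. the wide glass lies seated in the holder, let go (distance between wide_glass and holder below 0.005 m and angle between the z axis of wide_glass and the z axis of holder, either way round below 0.06 rad and angle between the x axis of wide_glass and the x axis of holder, either way round below 0.1 rad and contact force between the fingers and wide_glass below 0.1 N), for 0.2 s.
4. the keeper is slid shut over the seated glass (all of step 3 and value of joint keeper below 0.006 m), for 0.1 s.
5. the start button is pressed down with the glass kept (distance between wide_glass and holder below 0.005 m and angle between the z axis of wide_glass and the z axis of holder, either way round below 0.06 rad and angle between the x axis of wide_glass and the x axis of holder, either way round below 0.1 rad and value of joint keeper below 0.006 m and value of joint start above 0.0045 m), for 0.05 s.
At the end, for the whole second after the job is handed in: The wide glass lies at rest in the holder, its centre within 5 mm of the seat's, flat within 0.06 rad and square within 0.1 rad, the keeper within 6 mm of fully shut, the start button pressed (over 4.5 mm) and released again (all of step 4 and linear speed of wide_glass below 0.02 m/s and value of joint start below 0.002 m); the robot touches nothing.
It fails at once if the gripper or arm touches a face of the wide glass (contact force between any of the fingers, the arm and wide_glass_c0 above 0.3 N).
It fails at once if the wide glass is dropped (falls freely more than about 1 cm) (linear speed of wide_glass above 0.45 m/s and contact force between the fingers and wide_glass below 0.05 N).
It fails at once if the narrow glass is moved more than 2 cm (distance of narrow_glass from where it was at the start of the episode above 0.02 m).
It fails at once if a bystander is moved more than 3 cm (distance of any of probe_disc, small_probe_disc, bottle, jar, handset, spatula from where it was at the start of the episode above 0.03 m).
It also fails if it takes over 56 s, if anything falls off the work surface, if the arm or the gripper's body presses on something with over 40 N, if the wrist force passes 120 N, or if a joint passes its speed limit or range.

## Robot

A 6-joint arm with a two-finger parallel gripper is mounted at the origin on the work surface. World frame = base frame: x ahead of the robot, y to its left, z up, the work surface at z = 0. Lengths are in mm, angles in rad, forces in N, time in s.
With the tool pointing down it reaches from about 275 to 825 mm from the base axis. Payload 4.9 kg.
Tool frame: the origin (TCP) lies midway between the tips of the shut fingers; the grasp point (between the pads) lies 19 mm behind it (ctrl.pinch_z is the distance from the TCP to the grasp point, in mm); z points along the fingers, y is the direction in which the jaws open and shut (so a half turn about z gives the same grasp; the last joint's range is limited). The gripper opens to 85 mm and grips with 20 to 120 N. Pads are 22 mm wide; open, the fingers measure 114 mm over their backs; the gripper's body (76 mm by 85 mm) begins 54 mm behind the grasp point. The pads swing forward as they close: fully open they stand 13 mm farther back than shut.
Start: joints at [1.136, 0.326, -0.193, 1.052, 0, 1.437], TCP at [162.951, 525.324, 231.281] pointing down, gripper open.
Joint ranges: [-2.65, 2.65], [-0.97, 1.79], [-1.3, 1.35], [-1.93, 2.1], [-1.47, 1.37], [-3.14, 3.14]. Speed limits (rad/s): [2.57, 2.57, 3.14, 3.14, 3.14, 3.14].

## Interface

Orientations are given as a unit quaternion [x, y, z, w].
In Python, from station import monitor, imaging, workorder, ctrl gives the robot as it stands.
- The arm moves only by the tool arm_command, never from a script. Its argument "motion" is a list of rows, each a list of 3 entries, a list of its own where there are three numbers: the shift along the tool's x, y, z in m, then the turn, a rotation vector about the tool's x, y, z in rad, then the finger opening in m, from 0 to 0.0854. A call has 1 to 12 rows; each row is the pose to reach, as a shift and turn from the pose commanded when the call began, along the tool's axes at that moment; what a row does not reach only later rows make up. A row lasts 1/8 s, in which the tool goes at most 62.5 mm and 10.7 degrees, less where a joint would pass 70% of its speed; a pose out of reach is approached as far as the arm can. A call with a gripper value outside its range is refused whole. The fingers move at their own pace and stop on an object; "squeeze" is the grip in N (left out, the last holds). Time passes only in rows, so rows that repeat a pose let the fingers close. It gives the time, the measured TCP pose, the force and the opening at its end, in the units of the state.
- monitor.sense(): the state, without advancing time (a new reading comes with each control period).
- imaging.camera(name): name is "side" or "top"; returns a dict with "frame" (480x640x3 uint8, red, green, blue), "camera_matrix" (3x3 intrinsics, pixels), "R" (3x3) and "t" (3): a world point X has camera coordinates R X + t. Camera axes: x right, y down, z forward; pixel columns grow to the right and rows downward; lengths in mm; the calibration is good to about 2 mm. A picture is of the moment at which its call begins. There is no depth.
- workorder.finish_job(): hands the job in, once; it reports no verdict.
Trained networks look in the newest picture that a camera, given by its name, has taken for a name from the list of things; names that differ only in an ending like _2 or _b are one class to them, and where a whole thing is asked for, a point or a joint stands for the part that bears it (a point fixed in the world has none). Each returns a list of dicts, best first, with "confidence" (0 to 1); they miss things now and then, are a little off and sometimes report something else, mostly with a low value. They report only what shows in the picture. A call takes as long as a camera call. They do not tell look-alikes from the thing itself.
- imaging.search_frame(camera, name): "pixel" ([column, row] in pixels, amid what is visible of it).
The state is a dict: "time": time; "qpos": joint angles; "joint_vel": joint speeds; "effort": joint torques, N m; "tcp_pos": TCP position; "eef_rot": TCP orientation; "force": force on the tool from outside, world axes, zero at the start; "torque": the same for the moment, N m; "finger_gap": finger opening in mm.
Only numpy, scipy, OpenCV 4.12 (cv2) and the standard library are available. Lean on these libraries where they do the work, as an engineer would, in place of code of your own. Each camera call takes 0.05 s, during which the arm holds its last target.

## Working session

There is one attempt and no reset: what is moved stays moved. The work goes in short steps, Python scripts to look and compute and a tool call to move; the robot and the scene stay as the last step left them, time stands still between calls to the robot, and variables do not carry over. Pictures are saved under pics/ and viewed, and the job is handed in when it is done.

Besides the shell and the picture viewer there is one more tool, called after ">>>" by a JSON object that holds its "method" and its "body", one argument or row to a line. arm_command: Moves the arm, as the interface text tells. Its arguments: {"type":"object","properties":{"motion":{"type":"array","items":{"type":"array"}},"squeeze":{"type":"number"}},"required":["motion"]}

```bash
ls; mkdir -p pics
python3 - <<'E'
from station import monitor, imaging, workorder, ctrl
import cv2,numpy as np
print(monitor.sense()); print(ctrl.pinch_z, [a for a in dir(ctrl) if a[0]!='_'])
for c in("side","top"):
    d=imaging.camera(c); cv2.imwrite(f"pics/{c}0.png",d["frame"][:,:,::-1])
    np.savez(f"{c}0.npz",**d)
    print(c,d["camera_matrix"].tolist(),d["R"].tolist(),d["t"].tolist())
    for n in["wide_glass","narrow_glass","easel_a","holder","tester","bar_edge","keeper","keeper_knob","start","start_top","probe_disc","small_probe_disc","bottle","jar","handset","spatula"]:
        print(c,n,[(np.round(r["pixel"],1).tolist(),round(r["confidence"],2)) for r in imaging.search_frame(c,n)])
print(monitor.sense()["time"])
E
```

```text
pics
{'time': 0.0, 'qpos': array([ 1.13581971e+00,  3.26932109e-01, -1.93620874e-01,  1.05202327e+00,
        2.73363438e-05,  1.43660914e+00]), 'joint_vel': array([ 0.00106083, -0.00080588, -0.00074477,  0.00285829, -0.00117592,
        0.00178535]), 'effort': array([-1.40285523e-03, -4.43398690e+01,  2.62439811e+01,  1.53986231e-02,
       -2.81422126e-04, -8.61082640e-06]), 'tcp_pos': array([162.66585419, 524.75643653, 230.49422976]), 'eef_rot': array([ 1.49828358e-01,  9.88711622e-01, -8.50329946e-04, -2.62980886e-04]), 'force': array([ 0.26417259, -0.12358912, -0.33344186]), 'torque': array([ 0.00088886, -0.0449224 ,  0.01027068]), 'finger_gap': 85.34730514448603}
18.700000000000003 ['IKError', 'pinch_z']
side [[454.81038518742645, 0.0, 317.3345897556273], [0.0, 454.81038518742645, 239.91826490145294], [0.0, 0.0, 1.0]] [[-0.9848849416057175, -0.17306536811563877, -0.00707319993360354], [-0.1263853319064542, 0.7459614006910176, -0.6538870977148812], [0.11844154540193111, -0.6431096073284037, -0.7565590745504998]] [477.0097251496462, 237.09844364175842, 930.3463051551702]
side wid
[... 1452 characters left out ...]
0.62)]
top tester [([161.1, 217.8], 0.66), ([486.5, 208.2], 0.6)]
top bar_edge [([158.1, 226.1], 0.8), ([213.1, 232.3], 0.56)]
top keeper [([334.9, 171.7], 0.7), ([167.4, 229.4], 0.65), ([161.0, 216.4], 0.52)]
top keeper_knob [([157.0, 218.9], 0.71)]
top start [([214.4, 229.9], 0.69)]
top start_top [([334.0, 224.8], 0.64), ([214.7, 233.0], 0.61), ([164.6, 233.0], 0.29)]
top probe_disc [([429.9, 179.1], 0.97)]
top small_probe_disc [([335.4, 173.2], 0.57), ([158.2, 223.2], 0.36)]
top bottle [([289.5, 140.5], 0.57), ([215.5, 231.3], 0.43)]
top jar [([275.4, 307.7], 0.7)]
top handset [([344.9, 321.4], 0.58)]
top spatula [([343.7, 322.9], 0.69), ([486.9, 205.0], 0.67), ([166.8, 229.4], 0.18)]
1.7
```

View pics/top0.png

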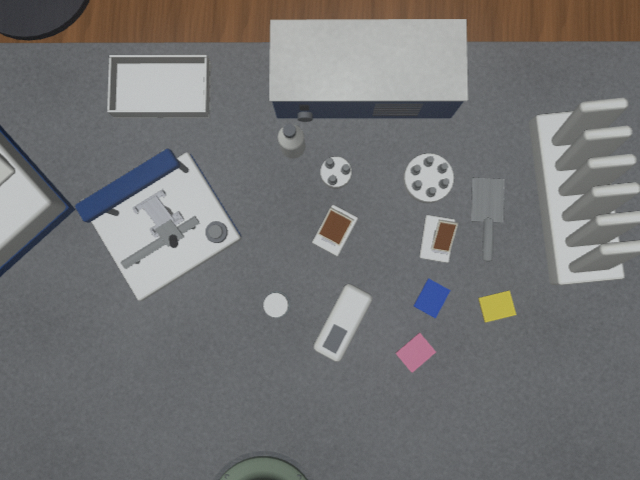

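View pics/side0.png

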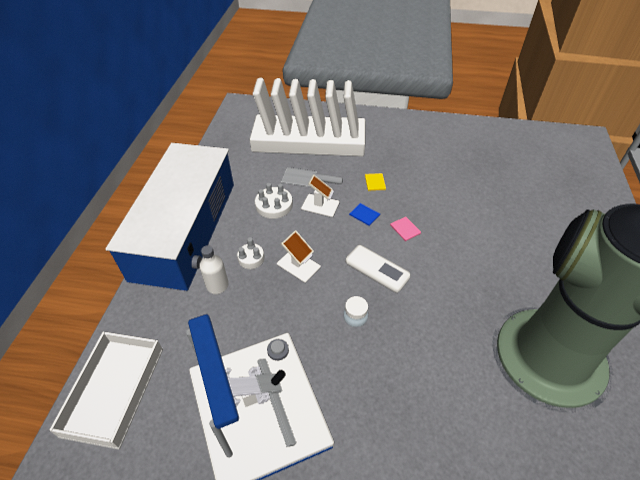

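Run:
```python
import cv2
t=cv2.imread("pics/top0.png"); s=cv2.imread("pics/side0.png")
cv2.imwrite("pics/t_tester.png",cv2.resize(t[140:310,70:250],None,fx=3.5,fy=3.5,interpolation=cv2.INTER_CUBIC)[:600])
cv2.imwrite("pics/t_glass.png",cv2.resize(t[195:265,300:370],None,fx=8,fy=8,interpolation=cv2.INTER_CUBIC))
cv2.imwrite("pics/s_tester.png",cv2.resize(s[310:480,180:340],None,fx=3.5,fy=3.5,interpolation=cv2.INTER_CUBIC))
cv2.imwrite("pics/s_glass.png",cv2.resize(s[225:285,270:330],None,fx=9,fy=9,interpolation=cv2.INTER_CUBIC))
```

```text
(no output)
```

View pics/t_tester.png

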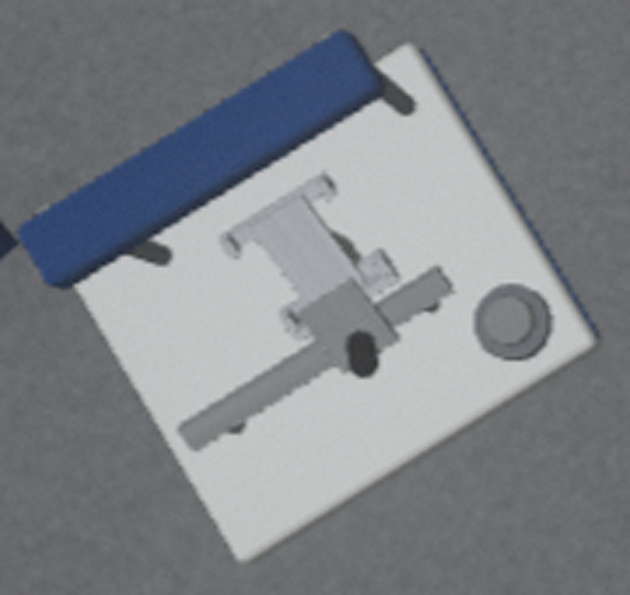

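View pics/t_glass.png

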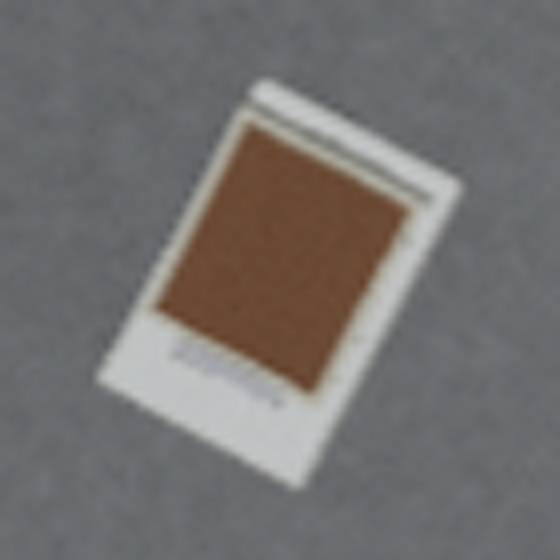

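View pics/s_tester.png

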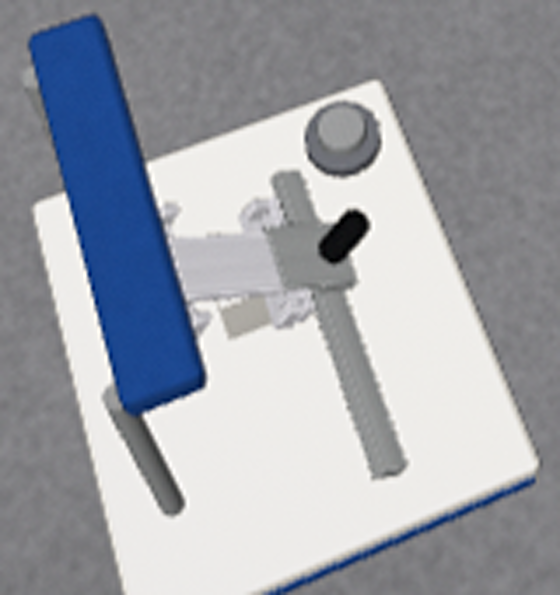

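View pics/s_glass.png

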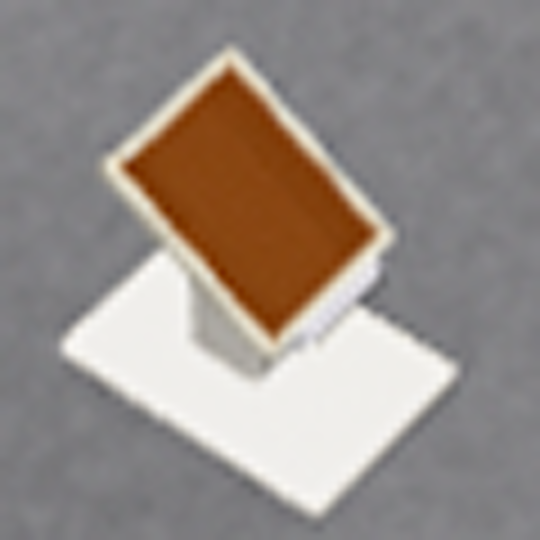

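```bash
cat > h.py <<'E'
import numpy as np
from scipy.spatial.transform import Rotation as Rn
from scipy.optimize import least_squares
def cam(c): return dict(np.load(f"{c}0.npz"))
def proj(d,P):
    q=np.atleast_2d(P)@d["R"].T+d["t"]; k=q@d["camera_matrix"].T; return k[:,:2]/k[:,2:]
def slopeR(yaw): return Rn.from_euler('z',yaw).as_matrix()@Rn.from_euler('y',-np.radians(35)).as_matrix()
def unc(p,f,ox,oy): p=np.atleast_2d(p).astype(float); return (p+.5)/f-.5+[ox,oy]
E
python3 - <<'E'
from h import *
T,S=cam("top"),cam("side")
def fit(obs,x0,lab):
    # obs: list of (cam, pts local, pix, tilted?) 
    def res(v,o=obs): return np.concatenate([(proj(c,f(v))-p).ravel() for c,f,p in o])
    for nm,o in(("both",obs),("top",[a for a in obs if a[0] is T]),("side",[a for a in obs if a[0] is S])):
        r=least_squares(lambda v:res(v,o),x0); print(lab,nm,np.round(r.x,3),"deg",np.degrees(r.x[2]).round(2),"rms px",np.sqrt(np.mean(r.fun**2)).round(2))
    r=least_squares(res,x0); print(res(r.x).reshape(-1,2).round(1).tolist()); return r.x
am=np.array([[29,22,2.5],[29,-22,2.5],[-29,-22,2.5],[-29,22,2.5]]);
ou=np.array([[32,25,2.5],[32,-25,2.5],[-32,-25,2.5],[-32,25,2.5]])
G=lambda pts:(lambda v:pts@slopeR(v[2]).T+[v[0],v[1],70])
tg=unc([(250,122),(410,208),(318,392),(157,308)],8,300,195)
sg=unc([(104,163),(231,46),(396,236)],9,270,225)  # order?
sa=unc([(122,168),(231,64),(378,234),(275,341)],9,270,225)
# side: image left-bottom is toward +x (far from robot base, which is right)
fit([(T,G(am),tg),(S,G(np.array([am[0],am[1],am[2],am[3]])[[1,1,1,1]]*0+am[[0,0,0,0]]*0+am[[0,1,2,3]]),sa)],[450,-30,-.45],"glass")
B=lambda pts:(lambda v:pts@Rn.from_euler('z',v[2]).as_matrix().T+[v[0],v[1],0])
ft=unc([(258,80),(462,187),(300,488),(100,378)],8,300,195)
f8=np.array([[45,30,8],[45,-30,8],[-45,-30,8],[-45,30,8.]])
fit([(T,B(f8),ft)],[450,-30,-.45],"foot")
tb=unc([(410,45),(595,343),(243,560),(511,318)],3.5,70,140)
c=np.array([[95,-105,25],[-115,-105,25],[-115,135,25.]])
sb=unc([(37,205),(378,82),(537,468)],3.5,180,310)
x=fit([(T,B(c),tb[:3]),(S,B(c),sb)],[450,270,.55],"tester")
H=lambda y:(np.array([[-55,y,38.]])@slopeR(x[2]).T+[x[0],x[1],85])
for y in(0,6,12): print("knob",y,H(y).round(1),proj(T,H(y)),proj(S,H(y)))
print("knob seen",unc((358,339),3.5,70,140),unc((355,222),3.5,180,310))
# button triangulate from pixels
def ray0(d,p,z):
    q=np.linalg.inv(d["camera_matrix"])@np.r_[p,1]; o=-d["R"].T@d["t"]; w=d["R"].T@q; return o+w*(z-o[2])/w[2]
bt=unc((508,318),3.5,70,140)[0]; bs=unc((343,126),3.5,180,310)[0]
for d,p in((T,bt),(S,bs)):
    b=ray0(d,p,47); print("button",b.round(1),"local",(Rn.from_euler('z',x[2]).as_matrix().T@(b-[x[0],x[1],0])).round(1))
E
```

```text
glass both [ 5.55810e+02 -1.41332e+02 -4.80000e-01] deg -27.51 rms px 0.37
glass top [ 5.56262e+02 -1.41767e+02 -4.84000e-01] deg -27.71 rms px 0.27
glass side [ 5.55054e+02 -1.40210e+02 -4.73000e-01] deg -27.13 rms px 0.18
[[-0.4, -0.0], [0.2, -0.0], [-0.4, 0.5], [-0.3, 0.5], [-0.5, -0.4], [-0.1, -0.5], [0.1, -0.5], [-0.4, -0.3]]
foot both [ 5.55477e+02 -1.41606e+02 -4.89000e-01] deg -28.02 rms px 0.72
foot top [ 5.55477e+02 -1.41606e+02 -4.89000e-01] deg -28.02 rms px 0.72Traceback (most recent call last):
  File "<stdin>", line 20, in <module>
  File "<stdin>", line 7, in fit
    return func(*args, **kwargs)
    vector_fun = VectorFunction(
        fun_wrapped,
    ...<6 lines>...
        workers=workers
    )
    self._update_fun()
    ~~~~~~~~~~~~~~~~^^
    self.f = self.fun_wrapped(xp_copy(self.x))
             ~~~~~~~~~~~~~~~~^^^^^^^^^^^^^^^^^
    return np.atleast_1d(self.fun(x))
                         ~~~~~~~~^^^
    return self.f(x, *self.args, **self.kwargs)
           ~~~~~~^^^^^^^^^^^^^^^^^^^^^^^^^^^^^^
  File "<stdin>", line 7, in <lambda>
  File "<stdin>", line 5, in res
ValueError: need at least one array to concatenate
```

Run:
```python
from h import *
T,S=cam("top"),cam("side")
B=lambda pts,v:pts@Rn.from_euler('z',v[2]).as_matrix().T+[v[0],v[1],0]
tb=unc([(410,45),(595,343),(243,560)],3.5,70,140)
c=np.array([[95,-105,25],[-115,-105,25],[-115,135,25.]])
sb=unc([(37,205),(378,82),(537,468)],3.5,180,310)
for nm,o in(("both",[(T,tb),(S,sb)]),("top",[(T,tb)]),("side",[(S,sb)])):
    r=least_squares(lambda v:np.concatenate([(proj(d,B(c,v))-p).ravel() for d,p in o]),[480,250,.55]); print(nm,r.x,np.degrees(r.x[2]),r.fun.round(1))
    if nm=="both": x=r.x
H=lambda P:(np.atleast_2d(P)@slopeR(x[2]).T+[x[0],x[1],85])
for y in(0,6,12): print("knob",y,H([-55,y,38]).round(1),proj(T,H([-55,y,38])),proj(S,H([-55,y,38])))
print("knob seen",unc((358,339),3.5,70,140),unc((355,222),3.5,180,310))
def ray0(d,p,z):
    q=np.linalg.inv(d["camera_matrix"])@np.r_[p,1]; o=-d["R"].T@d["t"]; w=d["R"].T@q; return o+w*(z-o[2])/w[2]
bt=unc((508,318),3.5,70,140)[0]; bs=unc((343,126),3.5,180,310)[0]
for d,p in((T,bt),(S,bs)):
    b=ray0(d,p,47); print("button",b.round(1),"local",(Rn.from_euler('z',x[2]).as_matrix().T@(b-[x[0],x[1],0])).round(1))
# stops check: inner top corners at crop
for P in([32,-27,3],[32,27,3],[-22,-27,3],[-22,27,3],[24*0+72.4,0,61.6]): print(P,(proj(T,H(P))-[70,140]+.5)*3.5-.5,(proj(S,H(P))-[180,310]+.5)*3.5-.5)
# bystanders
for n,p,z in(("jar",(275,305),45),("disc small",(335.5,172),24),("bottle",(290,132),130)): print(n,ray0(T,p,z).round())
```

```text
both [5.78606425e+02 1.97981746e+02 5.59043656e-01] 32.03084203281368 [-0.5 -2.   0.2  0.5 -2.7  2.2 -2.5 -1.4  0.7 -2.3  1.4 -0.3]
top [5.78976753e+02 1.96068579e+02 5.63214956e-01] 32.26983991754436 [ 0.2 -2.3  1.2  0.  -1.4  2.2]
side [5.78037035e+02 1.99826954e+02 5.56372863e-01] 31.87781691116377 [-2.5 -0.7  1.  -1.4  1.4  1.1]
knob 0 [[521.9 162.5  84.6]] [[174.61716568 243.2300882 ]] [[281.02202572 370.82296869]]
knob 6 [[518.8 167.6  84.6]] [[171.89521666 244.89985508]] [[282.11055521 373.73296266]]
knob 12 [[515.6 172.7  84.6]] [[169.17217327 246.57029331]] [[283.20881355 376.66896503]]
knob seen [[171.92857143 236.5       ]] [[281.07142857 373.07142857]]
button [549.9  94.1  47. ] local [-79.4 -72.9  47. ]
button [546.7  95.8  47. ] local [-81.2 -69.7  47. ]
[32, -27, 3] [[313.55645212 188.22179773]] [[162.96057426 213.753077  ]]
[32, 27, 3] [[226.5152971  241.23642197]] [[191.32453998 311.45742272]]
[-22, -27, 3] [[370.73735463 265.12354414]] [[254.42516398 209.35678245]]
[-22, 27, 3] [[285.99936338 316.9351236 ]] [[285.32434148 302.73625123]]
[72.4, 0, 61.6] [[226.06062798 194.46006807]] [[154.40120796 197.14956389]]
jar [405. -25.  45.]
disc small [ 671. -143.   24.]
bottle [724. -57. 130.]
```

```bash
cat > ov.py <<'E'
from h import *
import cv2
def overlay(imgT,imgS,x,s,out,z0=85,glass=None):
    T,S=cam("top"),cam("side")
    R=slopeR(x[2]); o=np.array([x[0],x[1],z0])
    polys=[]
    for sx in(1,-1):
        for sy in(1,-1): polys.append(([[22*sx,27*sy,3],[32*sx,27*sy,3]],(0,255,0)))
    polys.append(([[32,17,-2.5],[-32,17,-2.5],[-32,-17,-2.5],[32,-17,-2.5],[32,17,-2.5]],(255,255,0)))
    kn=[[-55+8*np.cos(a),s+8*np.sin(a),38] for a in np.linspace(0,6.3,30)]; polys.append((kn,(0,0,255)))
    polys.append(([[-21,s-18,9],[-21,s+18,9]],(0,0,255)))
    polys.append(([[-55,s,9],[-55,s,38]],(0,0,255)))
    if glass is not None: polys.append(([[32,25,2.5],[32,-25,2.5],[-32,-25,2.5],[-32,25,2.5],[32,25,2.5]],(255,0,255)))
    W=[(np.array(p,float)@R.T+o,c) for p,c in polys]
    Rz=Rn.from_euler('z',x[2]).as_matrix(); 
    def add(p,c): W.append((np.array(p,float)@Rz.T+[x[0],x[1],0],c))
    add([[95,-105,25],[-115,-105,25],[-115,135,25],[95,135,25],[95,-105,25]],(255,100,0))
    for h in(177,199): add([[24,-95,h],[24,95,h],[60,95,h],[60,-95,h],[24,-95,h]],(0,165,255))
    for d,img,nm,(u,v,w,hh),f in((T,imgT,"t",(70,140,130,120),6),(T,imgT,"tz",(115,170,75,75),8),(S,imgS,"sz",(215,340,75,75),8),(S,imgS,"s",(180,310,160,170),3.5)):
        c=cv2.resize(img[v:v+hh,u:u+w],None,fx=f,fy=f,interpolation=cv2.INTER_CUBIC)[:600,:800]
        raw=c.copy()
        for P,col in W:
            q=(proj(d,P)-[u,v]+.5)*f-.5
            cv2.polylines(c,[np.round(q).astype(np.int32)],False,col,1,cv2.LINE_AA)
        cv2.imwrite(f"pics/{out}_{nm}.png",c)
E
python3 - <<'E'
from ov import *
overlay(cv2.imread("pics/top0.png"),cv2.imread("pics/side0.png"),[578.6,198,.559],6,"ov0")
E
```

```text
(no output)
```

View pics/ov0_tz.png

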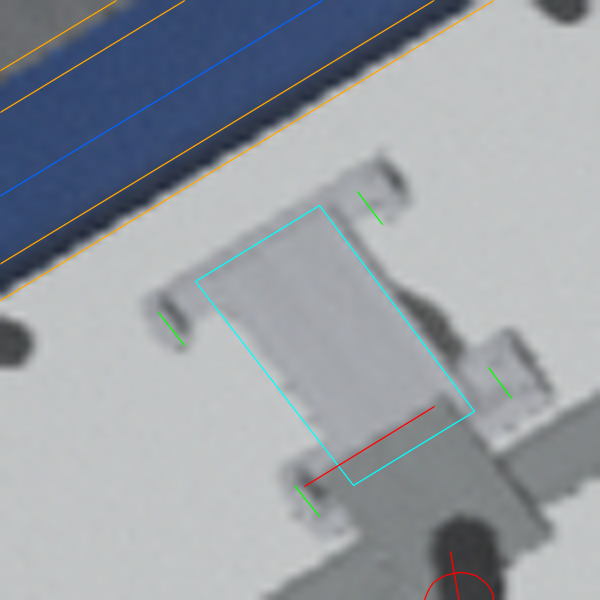

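View pics/ov0_sz.png

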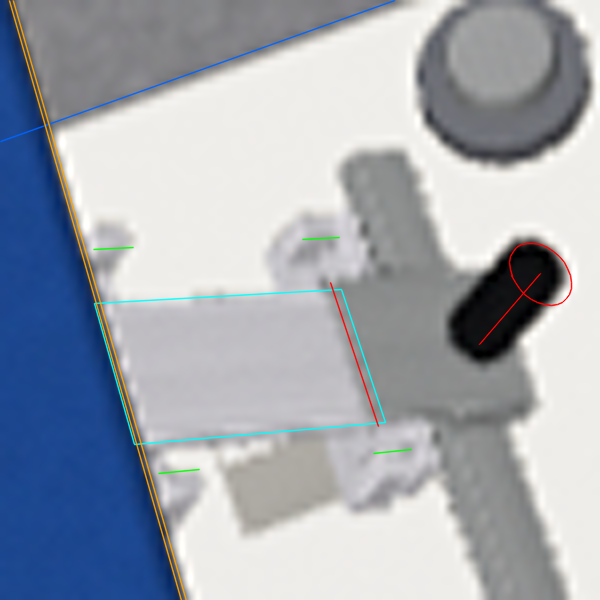

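View pics/ov0_s.png

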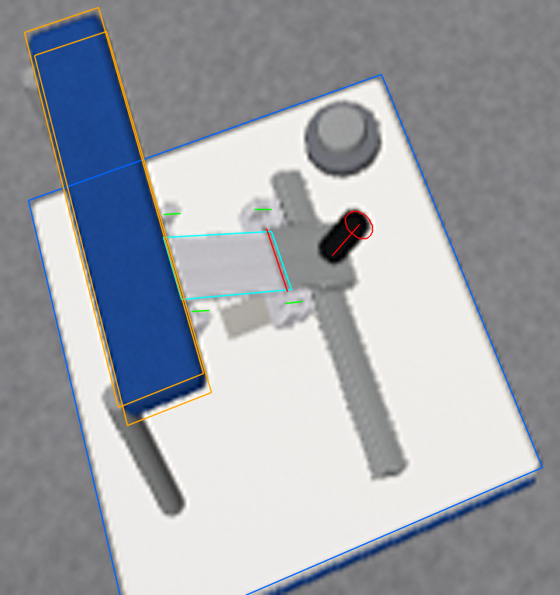

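View pics/ov0_t.png

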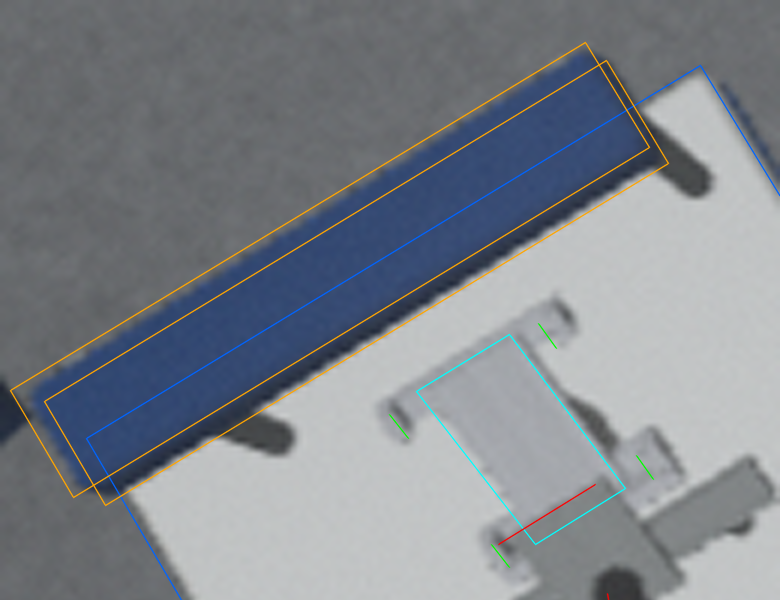

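Run:
```python
import cv2
t=cv2.imread("pics/top0.png"); s=cv2.imread("pics/side0.png")
c=cv2.resize(t[185:240,128:188],None,fx=10,fy=10,interpolation=cv2.INTER_LANCZOS4)
c2=cv2.resize(s[360:410,220:285],None,fx=10,fy=10,interpolation=cv2.INTER_LANCZOS4)
for n,q in(("rt",c),("rs",c2)): cv2.imwrite(f"pics/{n}.png",cv2.convertScaleAbs(q,alpha=1.6,beta=-120))
```

```text
(no output)
```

View pics/rt.png

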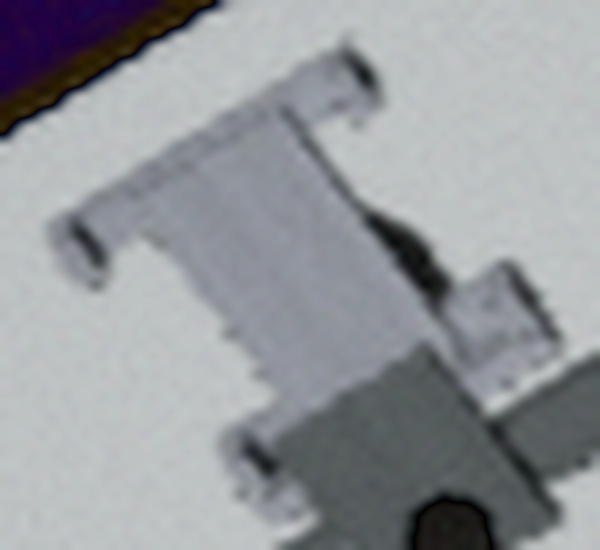

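View pics/rs.png

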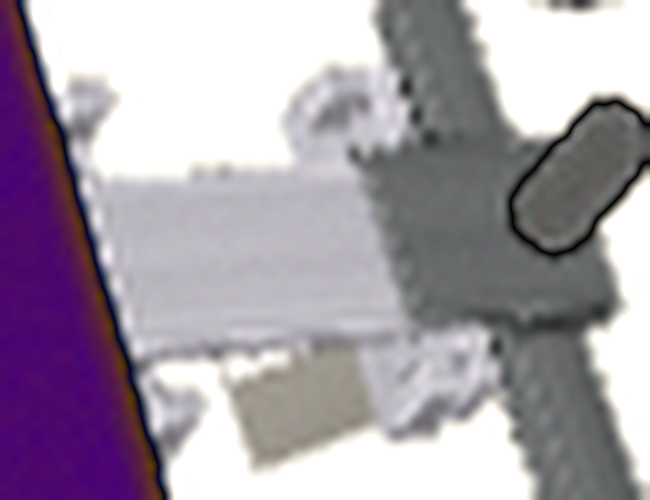

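```bash
cat > mv.py <<'E'
from h import *
from station import monitor
HO=np.array([579.4,197.5,85.]); HY=.56
GO=np.array([555.8,-141.3,70.]); GY=-.48
def toolR(yaw,tilt=True):
    R=slopeR(yaw) if tilt else Rn.from_euler('z',yaw).as_matrix()
    return R@np.diag([-1.,1,-1])
def cur():
    m=monitor.sense(); return m,np.array(m["tcp_pos"]),Rn.from_quat(m["eef_rot"]).as_matrix()
def rel(P,R,show=True):
    m,p,R0=cur(); s=R0.T@(P-p)/1000; w=Rn.from_matrix(R0.T@R).as_rotvec()
    print("shift m",s.round(4).tolist(),"turn",w.round(3).tolist(),"| dist",np.linalg.norm(P-p).round(1),"deg",np.degrees(np.linalg.norm(w)).round(1))
    return s,w
def hol(P): return HO+slopeR(HY)@np.array(P,float)
def inh():
    m,p,R0=cur(); print("t",m["time"],"tcp",p.round(1),"in holder",(slopeR(HY).T@(p-HO)).round(1),"gap",round(m["finger_gap"],1),"F hold",(slopeR(HY).T@m["force"]).round(1),"roterr",np.degrees(Rn.from_matrix(toolR(HY).T@R0).as_rotvec()).round(2))
def ing():
    m,p,R0=cur(); print("t",m["time"],"tcp",p.round(1),"in glass",(slopeR(GY).T@(p-GO)).round(1),"gap",round(m["finger_gap"],1),"F",(slopeR(GY).T@m["force"]).round(1),"roterr",np.degrees(Rn.from_matrix(toolR(GY).T@R0).as_rotvec()).round(2))
E
python3 -c "
from mv import *
print(hol([-55,-32,75]),hol([-55,-32,20])); rel(hol([-55,-32,75]),toolR(HY)); inh()"
```

```text
[521.7788492  123.60542067 114.88969932] [548.5069554  140.36259442  69.83633689]
shift m [-0.4617, -0.2774, 0.1164] turn [-0.263, -0.572, -0.833] | dist 551.1 deg 59.8
t 1.7 tcp [162.9 525.3 231.3] in holder [-62.5 499.  222.3] gap 85.6 F hold [-0.3  0.5 -0.2] roterr [15.05 32.79 47.74]
```

>>> {"method": "arm_command", "body": {
  "motion": [
    [[-0.4617,-0.2774,0.1164],[-0.263,-0.572,-0.833],0],
    [[-0.4617,-0.2774,0.1164],[-0.263,-0.572,-0.833],0],
    [[-0.4617,-0.2774,0.1164],[-0.263,-0.572,-0.833],0],
    [[-0.4617,-0.2774,0.1164],[-0.263,-0.572,-0.833],0],
    [[-0.4617,-0.2774,0.1164],[-0.263,-0.572,-0.833],0],
    [[-0.4617,-0.2774,0.1164],[-0.263,-0.572,-0.833],0],
    [[-0.4617,-0.2774,0.1164],[-0.263,-0.572,-0.833],0],
    [[-0.4617,-0.2774,0.1164],[-0.263,-0.572,-0.833],0],
    [[-0.4617,-0.2774,0.1164],[-0.263,-0.572,-0.833],0],
    [[-0.4617,-0.2774,0.1164],[-0.263,-0.572,-0.833],0],
    [[-0.4617,-0.2774,0.1164],[-0.263,-0.572,-0.833],0],
    [[-0.4617,-0.2774,0.1164],[-0.263,-0.572,-0.833],0]
  ]
}}

```text
time: 3.2
tcp_pos: [520.1, 125.0, 114.7]
eef_rot: [-0.264, 0.917, 0.084, 0.288]
force: [-0.1, -0.2, 0.5]
finger_gap: -0.2
```

```bash
cat > snap.py <<'E'
import sys,cv2,numpy as np
from station import imaging
def snap(tag,crops):
    for c,(u,v,w,h),f in crops:
        d=imaging.camera(c); cv2.imwrite(f"pics/{tag}_{c}_full.png",d["frame"][:,:,::-1])
        cv2.imwrite(f"pics/{tag}_{c}.png",cv2.resize(d["frame"][v:v+h,u:u+w,::-1],None,fx=f,fy=f,interpolation=cv2.INTER_CUBIC))
E
python3 -c "
from mv import *
inh(); rel(hol([-55,-32,20]),toolR(HY))
from snap import snap
snap('a1',[('top',(90,140,160,150),4),('side',(170,290,190,190),3)])"
```

```text
t 3.2 tcp [520.1 125.  114.7] in holder [-55.7 -29.9  75.2] gap -0.2 F hold [ 0.2 -0.1  0.5] roterr [-0.13  0.05 -0.04]
shift m [-0.0007, -0.0022, 0.0552] turn [0.002, -0.001, 0.001] | dist 55.2 deg 0.1
```

View pics/a1_top.png

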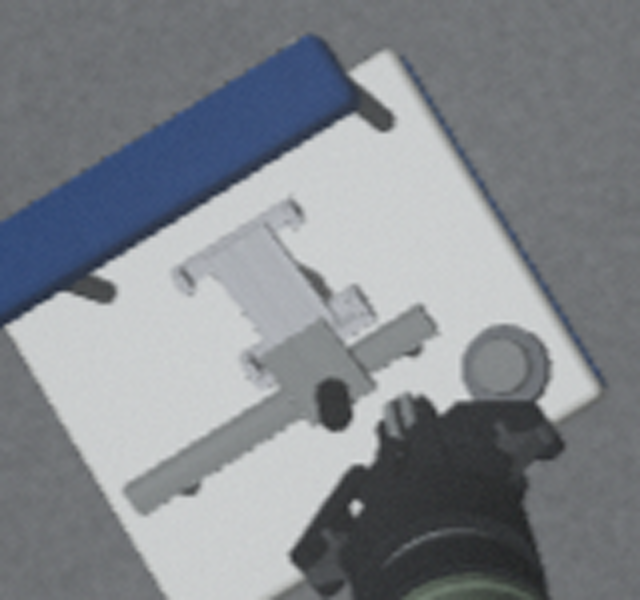

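View pics/a1_side.png

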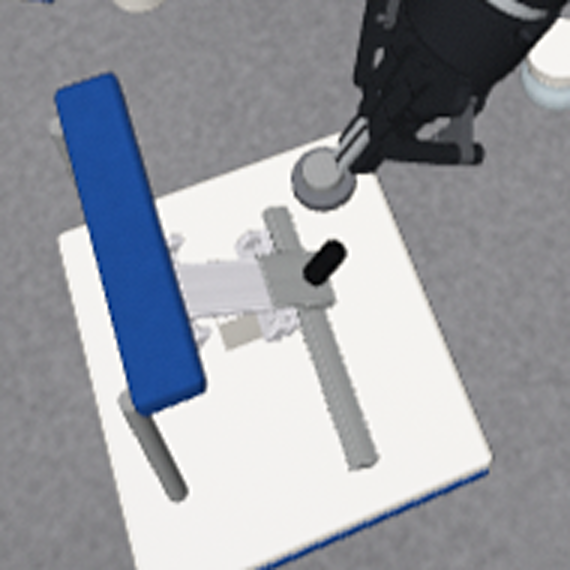

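>>> {"method": "arm_command", "body": {
  "motion": [
    [[0,-0.002,0.03],[0,0,0],0],
    [[0,-0.002,0.055],[0,0,0],0],
    [[0,0.008,0.055],[0,0,0],0],
    [[0,0.018,0.055],[0,0,0],0],
    [[0,0.028,0.055],[0,0,0],0],
    [[0,0.038,0.055],[0,0,0],0],
    [[0,0.048,0.055],[0,0,0],0],
    [[0,0.058,0.055],[0,0,0],0],
    [[0,0.066,0.055],[0,0,0],0],
    [[0,0.066,0.055],[0,0,0],0]
  ]
}}

```text
time: 4.55
tcp_pos: [512.9, 197.3, 69.9]
eef_rot: [-0.264, 0.916, 0.084, 0.289]
force: [0.4, 0.4, -0.0]
finger_gap: -0.2
```

```bash
python3 -c "
from mv import *
inh()
from snap import snap
snap('a2',[('top',(90,140,160,150),4)])"
```

```text
t 4.55 tcp [512.9 197.3  69.9] in holder [-54.9  35.1  20. ] gap -0.2 F hold [ 0.4  0.2 -0.3] roterr [-0.11 -0.01 -0.04]
```

View pics/a2_top.png

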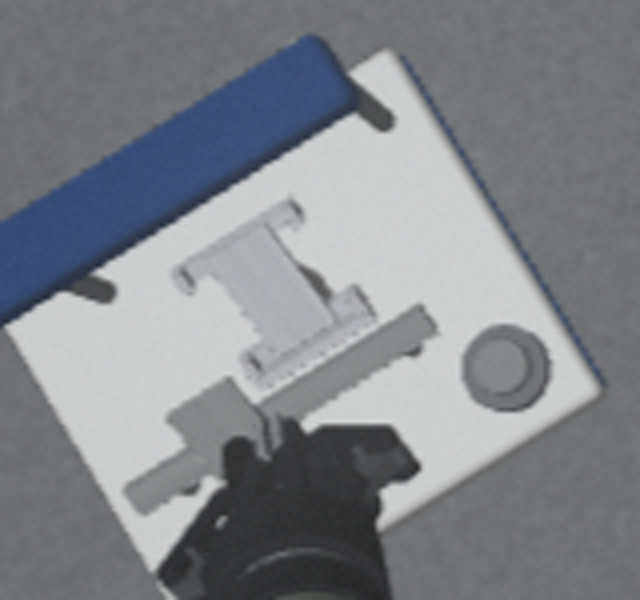

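>>> {"method": "arm_command", "body": {
  "motion": [
    [[0,0.003,0],[0,0,0],0],
    [[0,0.006,0],[0,0,0],0],
    [[0,0.009,0],[0,0,0],0],
    [[0,0.009,0],[0,0,0],0]
  ]
}}

```text
time: 5.1
tcp_pos: [508.6, 204.2, 69.9]
eef_rot: [-0.264, 0.917, 0.083, 0.289]
force: [1.3, -0.7, -0.8]
finger_gap: -0.3
```

>>> {"method": "arm_command", "body": {
  "motion": [
    [[0,0.003,0],[0,0,0],0],
    [[0,0.005,0],[0,0,0],0],
    [[0,0.005,0],[0,0,0],0]
  ]
}}

```text
time: 5.48
tcp_pos: [508.1, 205.0, 70.0]
eef_rot: [-0.262, 0.917, 0.079, 0.29]
force: [4.9, -10.8, -1.3]
finger_gap: -0.3
```

```bash
python3 -c "
from mv import *
inh()
from snap import snap
snap('a3',[('top',(90,140,160,150),4),('side',(170,290,190,190),3)])"
```

```text
t 5.475 tcp [508.1 205.   70. ] in holder [-54.8  44.2  20.1] gap -0.3 F hold [ -2.  -11.7  -0.1] roterr [0.53 0.06 0.08]
```

View pics/a3_top.png

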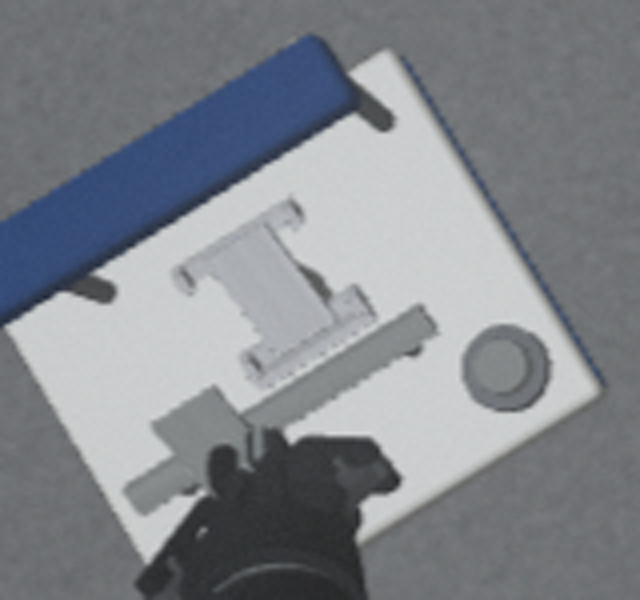

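View pics/a3_side.png

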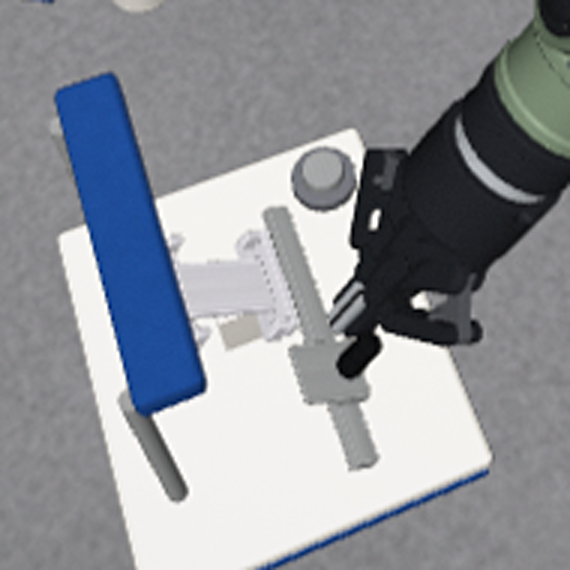

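Run:
```python
from mv import *
from ov import *
rel(GO+slopeR(GY)@[0,0,45.],toolR(GY))
t=cv2.imread("pics/a3_top_full.png"); s=cv2.imread("pics/a3_side_full.png")
x=[579.4,197.5,.56]
R=slopeR(x[2])
for d,img,nm,(u,v,w,h),f in((cam("top"),t,"t",(125,180,75,65),10),(cam("side"),s,"s",(215,355,70,60),10)):
    c=cv2.resize(img[v:v+h,u:u+w],None,fx=f,fy=f,interpolation=cv2.INTER_CUBIC); raw=c.copy()
    P=[]
    for sx in(1,-1):
        for sy in(1,-1): P.append([[22*sx,27*sy,3],[32*sx,27*sy,3]])
    P.append([[32,17,-2.5],[-32,17,-2.5],[-32,-17,-2.5],[32,-17,-2.5],[32,17,-2.5]])
    P.append([[-32,-31,4],[-32,31,4]])
    for p in P:
        q=(proj(d,np.array(p)@R.T+[x[0],x[1],85])-[u,v]+.5)*f-.5
        cv2.polylines(c,[np.round(q).astype(np.int32)],False,(0,0,255),1,cv2.LINE_AA)
    cv2.imwrite(f"pics/a3ov_{nm}.png",c)
```

```text
shift m [0.1068, -0.2977, -0.1172] turn [0.587, 0.002, 0.85] | dist 337.3 deg 59.2
```

View pics/a3ov_t.png

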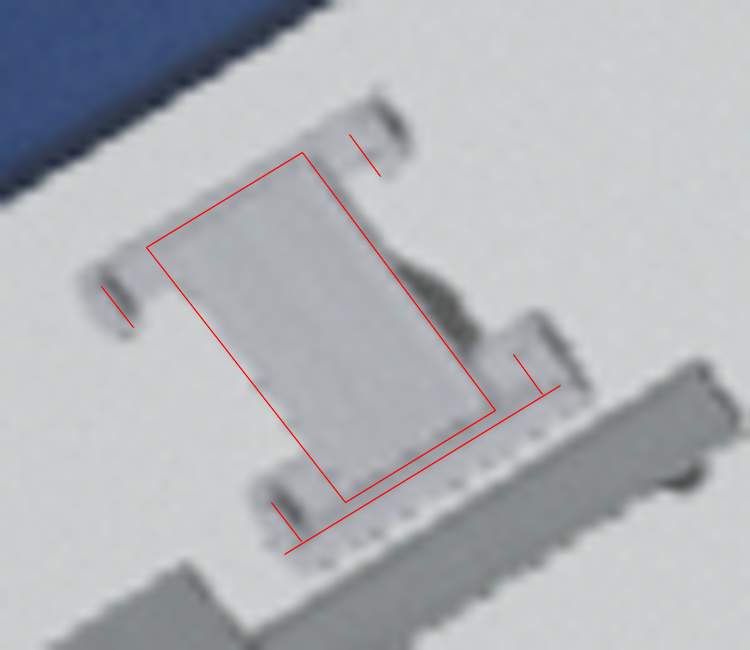

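View pics/a3ov_s.png

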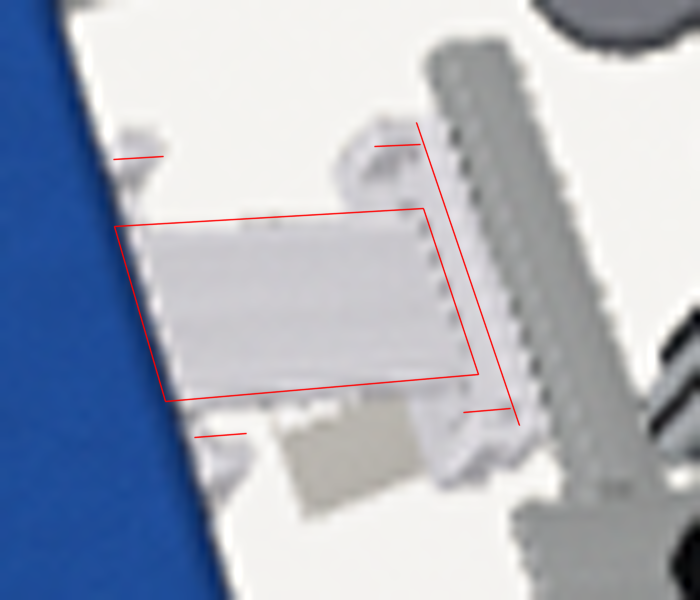

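>>> {"method": "arm_command", "body": {
  "motion": [
    [[0,-0.01,-0.005],[0,0,0],0],
    [[0,-0.015,-0.055],[0,0,0],0.02],
    [[0.1068,-0.2977,-0.1172],[0.587,0.002,0.85],0.08],
    [[0.1068,-0.2977,-0.1172],[0.587,0.002,0.85],0.08],
    [[0.1068,-0.2977,-0.1172],[0.587,0.002,0.85],0.08],
    [[0.1068,-0.2977,-0.1172],[0.587,0.002,0.85],0.08],
    [[0.1068,-0.2977,-0.1172],[0.587,0.002,0.85],0.08],
    [[0.1068,-0.2977,-0.1172],[0.587,0.002,0.85],0.08],
    [[0.1068,-0.2977,-0.1172],[0.587,0.002,0.85],0.08],
    [[0.1068,-0.2977,-0.1172],[0.587,0.002,0.85],0.08],
    [[0.1068,-0.2977,-0.1172],[0.587,0.002,0.85],0.08]
  ]
}}

```text
time: 6.95
tcp_pos: [532.6, -125.8, 104.4]
eef_rot: [0.224, 0.928, -0.067, 0.29]
force: [0.1, 0.1, -0.2]
finger_gap: 80.1
```

```bash
python3 -c "
from mv import *
ing(); rel(GO+slopeR(GY)@[0,0,-20.],toolR(GY))
from snap import snap
snap('b1',[('top',(270,170,130,130),4.5),('side',(240,190,140,120),4.5)])"
```

```text
t 6.95 tcp [ 532.6 -125.8  104.4] in glass [-2.9  3.  44.1] gap 80.1 F [-0.1  0.2 -0.2] roterr [-0.5   0.32 -0.23]
shift m [-0.0033, -0.0036, 0.064] turn [0.009, -0.006, 0.004] | dist 64.2 deg 0.6
```

View pics/b1_top.png

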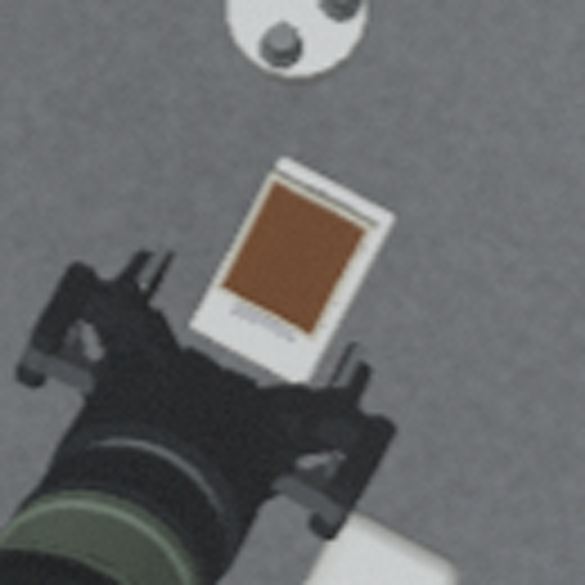

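View pics/b1_side.png

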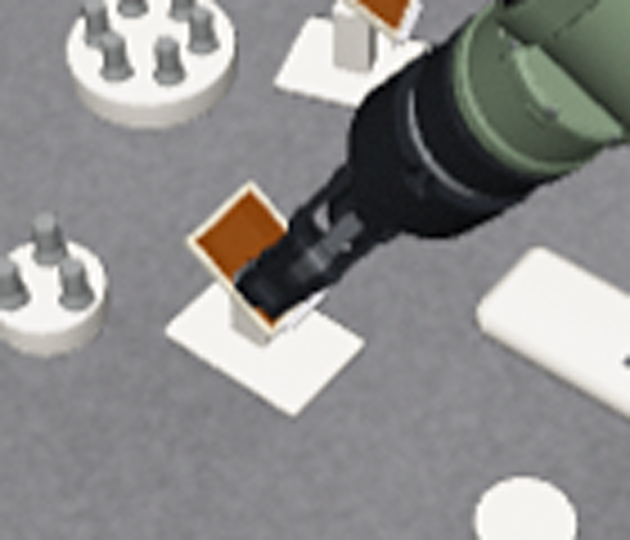

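>>> {"method": "arm_command", "body": {
  "motion": [
    [[-0.0033,-0.0036,0.01],[0.009,-0.006,0.004],0.08],
    [[-0.0033,-0.0036,0.04],[0.009,-0.006,0.004],0.08],
    [[-0.0033,-0.0036,0.064],[0.009,-0.006,0.004],0.08],
    [[-0.0033,-0.0036,0.064],[0.009,-0.006,0.004],0.08],
    [[-0.0033,-0.0036,0.064],[0.009,-0.006,0.004],0.062]
  ]
}}

```text
time: 7.68
tcp_pos: [565.9, -147.0, 53.5]
eef_rot: [0.227, 0.926, -0.072, 0.292]
force: [-0.3, -0.8, -0.0]
finger_gap: 63.8
```

```bash
python3 -c "
from mv import *
ing()
from snap import snap
snap('b2',[('top',(270,170,130,130),4.5),('side',(240,190,140,120),4.5)])"
```

```text
t 7.675 tcp [ 565.9 -147.    53.5] in glass [  0.   -0.4 -20.1] gap 63.8 F [ 0.  -0.8 -0.1] roterr [0.08 0.   0.05]
```

View pics/b2_top.png

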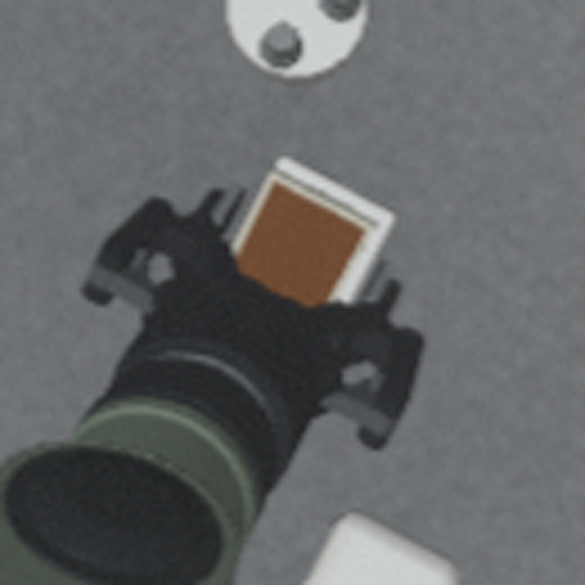

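View pics/b2_side.png

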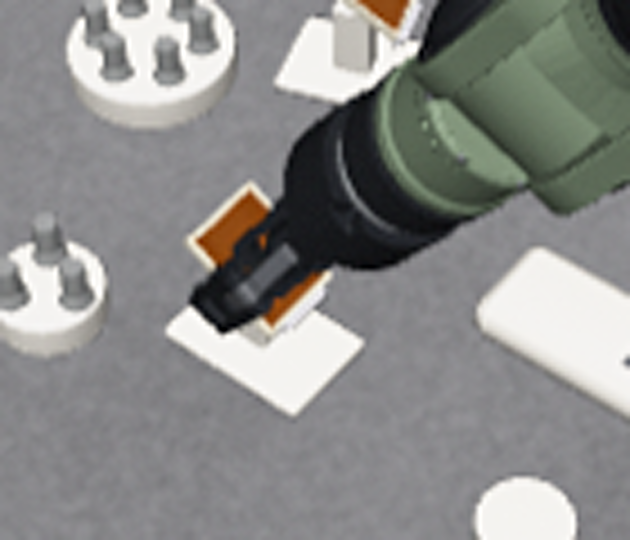

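>>> {"method": "arm_command", "body": {
  "motion": [
    [[0,0,0],[0,0,0],0.052],
    [[0,0,0],[0,0,0],0.047],
    [[0,0,0],[0,0,0],0.04],
    [[0,0,0],[0,0,0],0.04]
  ],
  "squeeze": 30
}}

```text
time: 8.28
tcp_pos: [566.4, -147.0, 54.8]
eef_rot: [0.227, 0.926, -0.072, 0.293]
force: [-3.7, 1.6, 6.6]
finger_gap: 49.3
```

>>> {"method": "arm_command", "body": {
  "motion": [
    [[0,0,-0.008],[0,0,0],0.04],
    [[0,0,-0.025],[0,0,0],0.04],
    [[0,0,-0.055],[0,0,0],0.04],
    [[0,0,-0.08],[0,0,0],0.04],
    [[0,0,-0.08],[0,0,0],0.04]
  ]
}}

```text
time: 8.9
tcp_pos: [525.6, -125.5, 121.0]
eef_rot: [0.227, 0.926, -0.072, 0.294]
force: [-0.6, 0.2, 0.4]
finger_gap: 48.9
```

```bash
sed -i 's/^HO=.*/HO=np.array([580.,197.2,85.]); HY=.56/' mv.py; python3 -c "
from mv import *
ing(); rel(HO+slopeR(HY)@[3,0,85.],toolR(HY))
from snap import snap
snap('b3',[('top',(230,170,170,150),4),('side',(260,150,140,140),4)])"
```

```text
t 8.9 tcp [ 525.6 -125.5  121. ] in glass [ 1.3  0.1 61.3] gap 48.9 F [-0.3 -0.1  0.7] roterr [ 0.03 -0.2   0.05]
shift m [0.0814, 0.2713, -0.1006] turn [-0.598, 0.003, -0.852] | dist 300.6 deg 59.6
```

View pics/b3_top.png

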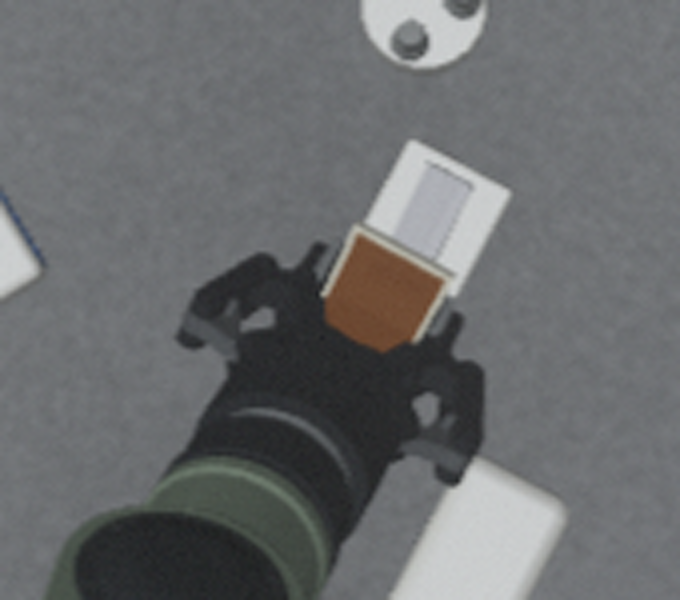

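View pics/b3_side.png

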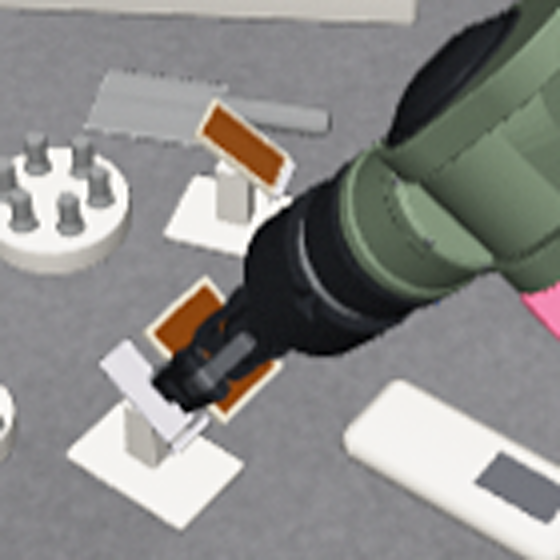

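>>> {"method": "arm_command", "body": {
  "motion": [
    [[0.0814,0.2713,-0.1006],[-0.598,0.003,-0.852],0.04],
    [[0.0814,0.2713,-0.1006],[-0.598,0.003,-0.852],0.04],
    [[0.0814,0.2713,-0.1006],[-0.598,0.003,-0.852],0.04],
    [[0.0814,0.2713,-0.1006],[-0.598,0.003,-0.852],0.04],
    [[0.0814,0.2713,-0.1006],[-0.598,0.003,-0.852],0.04],
    [[0.0814,0.2713,-0.1006],[-0.598,0.003,-0.852],0.04],
    [[0.0814,0.2713,-0.1006],[-0.598,0.003,-0.852],0.04],
    [[0.0814,0.2713,-0.1006],[-0.598,0.003,-0.852],0.04]
  ]
}}

```text
time: 10.0
tcp_pos: [540.6, 171.8, 153.7]
eef_rot: [-0.262, 0.918, 0.083, 0.287]
force: [0.0, -0.8, -0.7]
finger_gap: 49.1
```

```bash
python3 -c "
from mv import *
inh(); rel(HO+slopeR(HY)@[3,0,20.],toolR(HY))
from snap import snap
snap('c1',[('top',(90,140,160,150),4),('side',(170,290,190,190),3)])"
```

```text
t 10.0 tcp [540.6 171.8 153.7] in holder [ 1.  -0.6 83.2] gap 49.1 F hold [-0.7 -0.7 -0.3] roterr [-0.02  0.19  0.21]
shift m [-0.0022, 0.0006, 0.0632] turn [0.0, -0.003, -0.004] | dist 63.2 deg 0.3
```

View pics/c1_top.png

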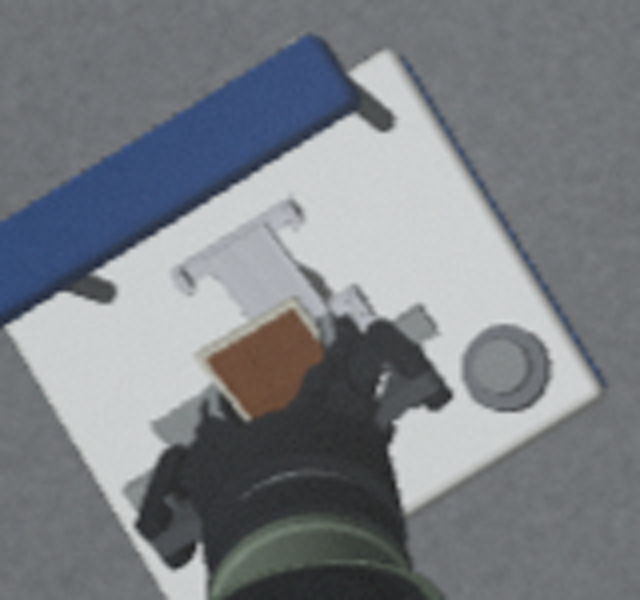

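View pics/c1_side.png

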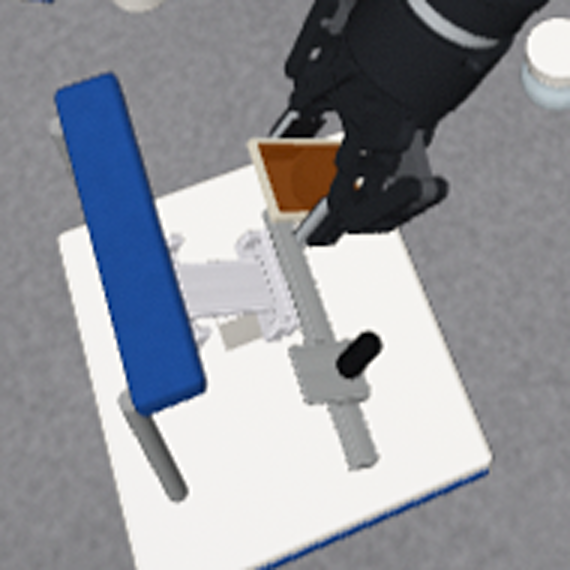

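>>> {"method": "arm_command", "body": {
  "motion": [
    [[-0.002,0.0006,0.03],[0,-0.003,-0.004],0.04],
    [[-0.002,0.0006,0.06],[0,-0.003,-0.004],0.04],
    [[-0.002,0.0006,0.09],[0,-0.003,-0.004],0.04],
    [[-0.002,0.0006,0.09],[0,-0.003,-0.004],0.04]
  ]
}}

```text
time: 10.6
tcp_pos: [584.6, 201.3, 80.0]
eef_rot: [-0.265, 0.917, 0.084, 0.288]
force: [-0.0, 0.5, -0.4]
finger_gap: 49.0
```

```bash
cat > gov.py <<'E'
from mv import *
import cv2
def gov(tag,pred):
    # pred: glass centre in holder coords; draws seat (red) and glass pred (green)
    R=slopeR(HY)
    for c,(u,v,w,h),f in(("top",(120,175,80,75),8),("side",(210,345,85,75),8)):
        d=cam(c); img=cv2.imread(f"pics/{tag}_{c}_full.png")
        C=cv2.resize(img[v:v+h,u:u+w],None,fx=f,fy=f,interpolation=cv2.INTER_CUBIC)
        a=np.array([[29,22,2.5],[29,-22,2.5],[-29,-22,2.5],[-29,22,2.5],[29,22,2.5]]); o=np.array([[32,25,2.5],[32,-25,2.5],[-32,-25,2.5],[-32,25,2.5],[32,25,2.5]])
        L=[(a+pred,(0,255,0)),(o+pred,(0,255,0))]
        for sx in(1,-1):
            for sy in(1,-1): L.append((np.array([[22*sx,27*sy,3.],[32*sx,27*sy,3]]),(0,0,255)))
        L.append((np.array([[-32,-31,4.],[-32,31,4]]),(0,0,255)))
        for p,col in L:
            q=(proj(d,p@R.T+HO)-[u,v]+.5)*f-.5
            cv2.polylines(C,[np.round(q).astype(np.int32)],False,col,1,cv2.LINE_AA)
        cv2.imwrite(f"pics/{tag}_{c}_ov.png",C)
E
python3 -c "
from gov import *
inh()
from snap import snap
snap('c2',[('top',(90,140,160,150),4),('side',(170,290,190,190),3)])
m,p,R=cur(); q=slopeR(HY).T@(p-HO); gov('c2',q+[-1,0,19.5])"
```

```text
t 10.6 tcp [584.6 201.3  80. ] in holder [ 2.1  1.  -7.6] gap 49.0 F hold [-0.1  0.5 -0.5] roterr [-0.13  0.11 -0.1 ]
```

View pics/c2_top_ov.png

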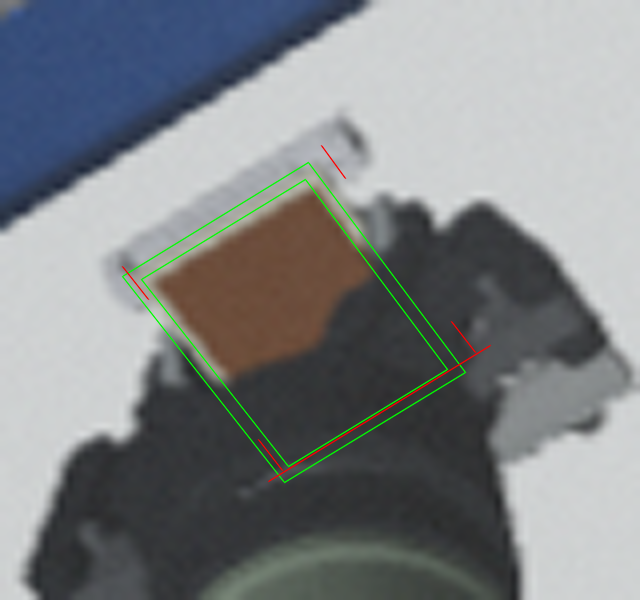

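View pics/c2_side_ov.png

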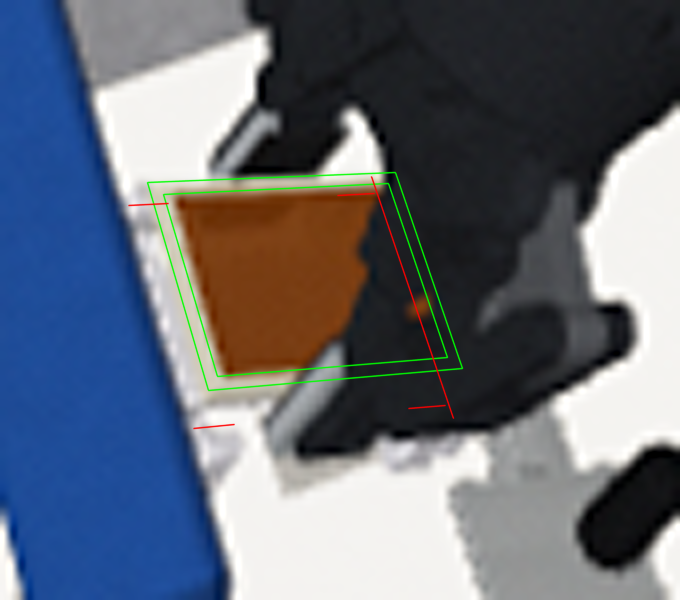

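>>> {"method": "arm_command", "body": {
  "motion": [
    [[-0.004,-0.0006,0],[0.002,-0.002,0.002],0.04],
    [[-0.004,-0.0006,0.004],[0.002,-0.002,0.002],0.04],
    [[-0.004,-0.0006,0.007],[0.002,-0.002,0.002],0.04],
    [[-0.004,-0.0006,0.009],[0.002,-0.002,0.002],0.04],
    [[-0.004,-0.0006,0.009],[0.002,-0.002,0.002],0.04]
  ]
}}

```text
time: 11.32
tcp_pos: [593.0, 205.1, 76.8]
eef_rot: [-0.264, 0.916, 0.083, 0.29]
force: [0.2, 0.7, 0.2]
finger_gap: 49.0
```

```bash
python3 -c "
from gov import *
inh()
from snap import snap
snap('c3',[('top',(90,140,160,150),4),('side',(170,290,190,190),3)])
m,p,R=cur(); q=slopeR(HY).T@(p-HO); gov('c3',q+[-1,0,19.5])"
```

```text
t 11.325 tcp [593.  205.1  76.8] in holder [  7.7  -0.2 -15.4] gap 49.0 F hold [ 0.6  0.5 -0.1] roterr [ 0.05 -0.16 -0.03]
```

View pics/c3_top_ov.png

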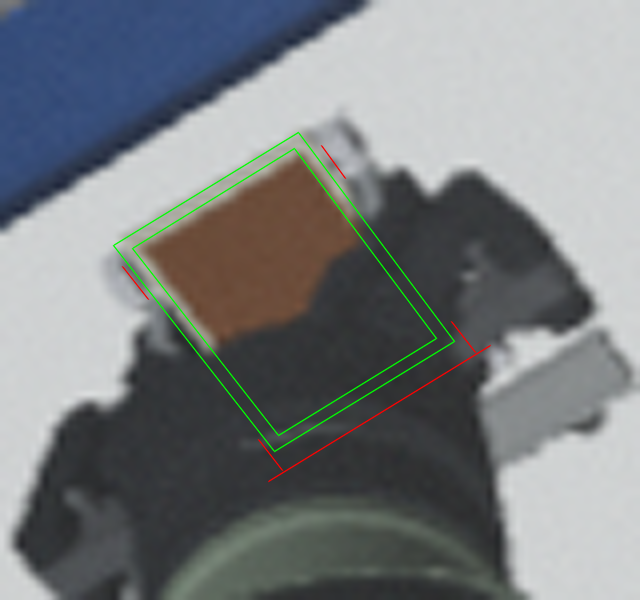

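View pics/c3_side_ov.png

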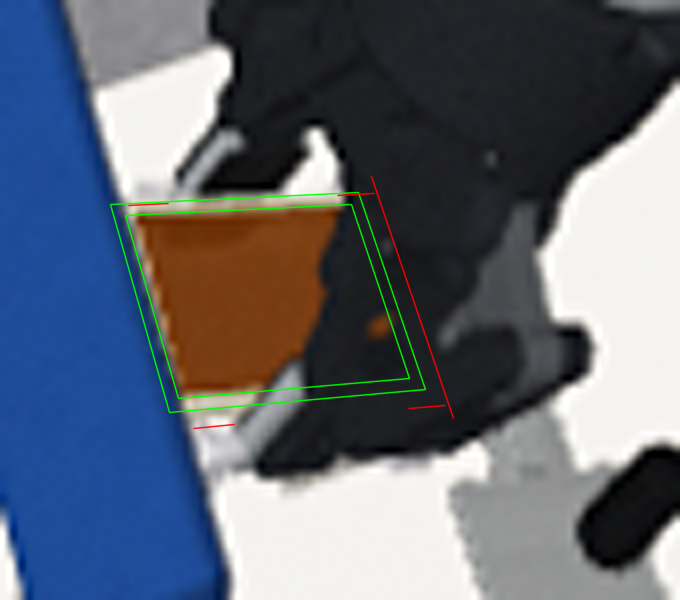

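>>> {"method": "arm_command", "body": {
  "motion": [
    [[0,0.0003,0.0015],[0,0.002,0],0.04],
    [[0,0.0003,0.0025],[0,0.002,0],0.04],
    [[0.001,0.0003,0.0025],[0,0.002,0],0.04],
    [[0.002,0.0003,0.0025],[0,0.002,0],0.04],
    [[0.002,0.0003,0.0025],[0,0.002,0],0.04]
  ]
}}

```text
time: 12.05
tcp_pos: [592.6, 205.1, 73.7]
eef_rot: [-0.264, 0.916, 0.083, 0.29]
force: [-0.5, -0.1, -0.0]
finger_gap: 49.0
```

```bash
python3 -c "
from mv import *
inh()"
```

```text
t 12.05 tcp [592.6 205.1  73.7] in holder [  5.7   0.  -17.8] gap 49.0 F hold [-0.4  0.2  0.2] roterr [ 0.06 -0.05 -0.03]
```

>>> {"method": "arm_command", "body": {
  "motion": [
    [[0.001,0,0],[0,0,0],0.04],
    [[0.002,0,0],[0,0,0],0.04],
    [[0.002,0,0],[0,0,0],0.04]
  ]
}}

```text
time: 12.42
tcp_pos: [591.2, 204.3, 72.6]
eef_rot: [-0.264, 0.916, 0.083, 0.29]
force: [0.9, 0.1, -0.6]
finger_gap: 48.8
```

```bash
python3 -c "
from mv import *
inh()"
```

```text
t 12.425 tcp [591.2 204.3  72.6] in holder [  3.7   0.  -17.8] gap 48.8 F hold [ 0.3 -0.4 -0.9] roterr [ 0.06 -0.05 -0.03]
```

>>> {"method": "arm_command", "body": {
  "motion": [
    [[0.001,0,0],[0,0,0],0.04],
    [[0.002,0,0],[0,0,0],0.04],
    [[0.002,0,0],[0,0,0],0.04]
  ]
}}

```text
time: 12.8
tcp_pos: [589.9, 203.4, 71.4]
eef_rot: [-0.264, 0.916, 0.083, 0.29]
force: [-1.0, 0.1, -1.1]
finger_gap: 49.2
```

```bash
python3 -c "
from gov import *
inh()
from snap import snap
snap('c4',[('top',(90,140,160,150),4),('side',(170,290,190,190),3)])
m,p,R=cur(); q=slopeR(HY).T@(p-HO); gov('c4',q+[-1,0,19.5])"
```

```text
t 12.8 tcp [589.9 203.4  71.4] in holder [  1.7   0.  -17.8] gap 49.2 F hold [-1.3  0.6 -0.4] roterr [ 0.06 -0.05 -0.03]
```

View pics/c4_top_ov.png

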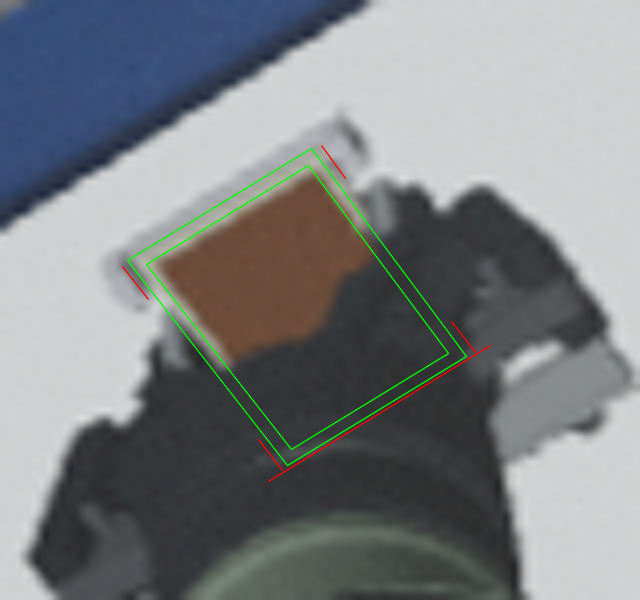

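View pics/c4_side_ov.png

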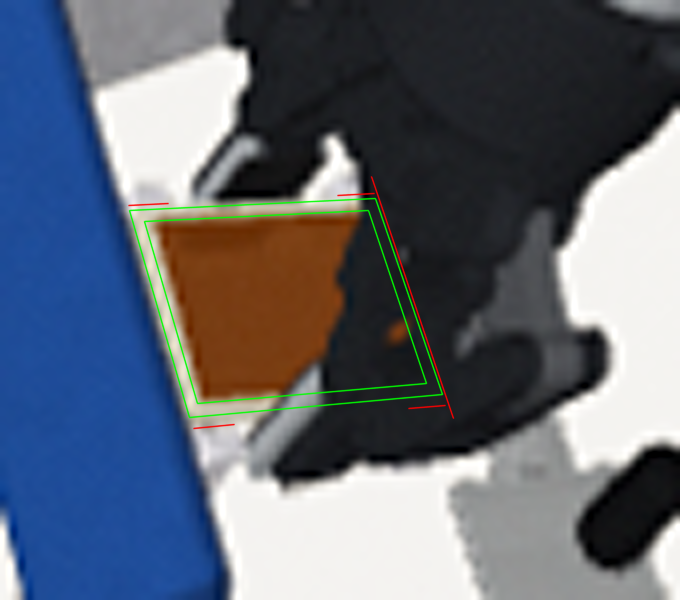

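>>> {"method": "arm_command", "body": {
  "motion": [
    [[0.001,0,0],[0,0,0],0.04],
    [[0.001,0,0],[0,0,0],0.04]
  ]
}}

```text
time: 13.15
tcp_pos: [589.7, 203.2, 71.3]
eef_rot: [-0.264, 0.916, 0.083, 0.29]
force: [0.3, -0.3, 0.3]
finger_gap: 49.0
```

```bash
python3 -c "
from mv import *
inh()"
```

```text
t 13.15 tcp [589.7 203.2  71.3] in holder [  1.4  -0.1 -17.8] gap 49.0 F hold [ 0.3 -0.4  0.2] roterr [ 0.06 -0.12 -0.05]
```

>>> {"method": "arm_command", "body": {
  "motion": [
    [[0.001,0,0],[0,0,0],0.04],
    [[0.001,0,0],[0,0,0],0.04]
  ]
}}

```text
time: 13.4
tcp_pos: [589.7, 203.1, 71.3]
eef_rot: [-0.264, 0.916, 0.083, 0.291]
force: [2.6, 3.9, 1.4]
finger_gap: 49.2
```

```bash
python3 -c "
from mv import *
inh()"
```

```text
t 13.4 tcp [589.7 203.1  71.3] in holder [  1.4  -0.1 -17.7] gap 49.2 F hold [ 4.3  1.9 -1.3] roterr [ 0.05 -0.21 -0.09]
```

>>> {"method": "arm_command", "body": {
  "motion": [
    [[-0.0012,0,0],[0,0,0],0.04],
    [[-0.0012,0,0.001],[0,0,0],0.04],
    [[-0.0012,0,0.002],[0,0,0],0.04],
    [[-0.0012,0,0.002],[0,0,0],0.04]
  ]
}}

```text
time: 13.9
tcp_pos: [590.4, 203.4, 70.2]
eef_rot: [-0.264, 0.916, 0.083, 0.29]
force: [-4.8, -3.2, 11.9]
finger_gap: 49.1
```

```bash
python3 -c "
from mv import *
inh()"
```

```text
t 13.9 tcp [590.4 203.4  70.2] in holder [  1.4  -0.2 -19.1] gap 49.1 F hold [ 2.1 -0.1 13. ] roterr [ 0.09 -0.11 -0.03]
```

>>> {"method": "arm_command", "body": {
  "motion": [
    [[0,0,-0.0005],[0,0,0],0.048],
    [[0,0,-0.0005],[0,0,0],0.05],
    [[0,0,-0.0005],[0,0,0],0.053],
    [[0,0,-0.0005],[0,0,0],0.058],
    [[0,0,-0.0005],[0,0,0],0.064],
    [[0,0,-0.0005],[0,0,0],0.064]
  ]
}}

```text
time: 14.65
tcp_pos: [590.0, 203.5, 69.6]
eef_rot: [-0.264, 0.916, 0.083, 0.289]
force: [0.6, 0.5, -0.2]
finger_gap: 63.8
```

```bash
python3 -c "
from gov import *
inh()
from snap import snap
snap('c5',[('top',(90,140,160,150),4),('side',(170,290,190,190),3)])
gov('c5',np.zeros(3))"
```

```text
t 14.65 tcp [590.  203.5  69.6] in holder [  0.9  -0.  -19.4] gap 63.8 F hold [ 0.6  0.1 -0.6] roterr [ 0.06 -0.04 -0.03]
```

View pics/c5_top_ov.png

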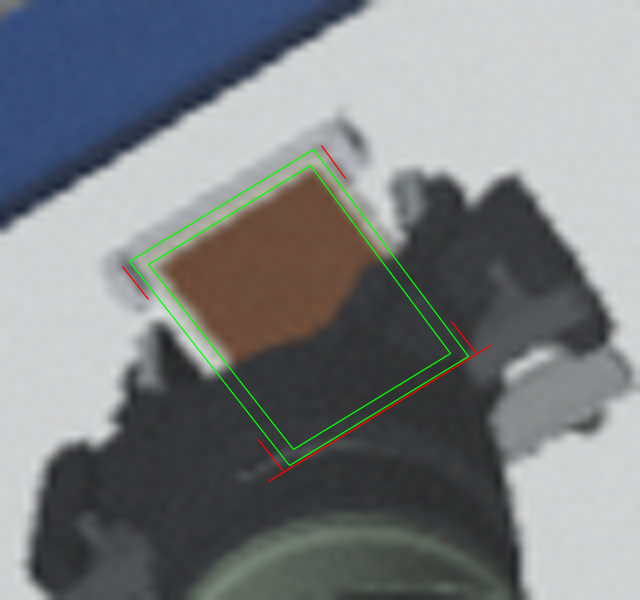

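View pics/c5_side_ov.png

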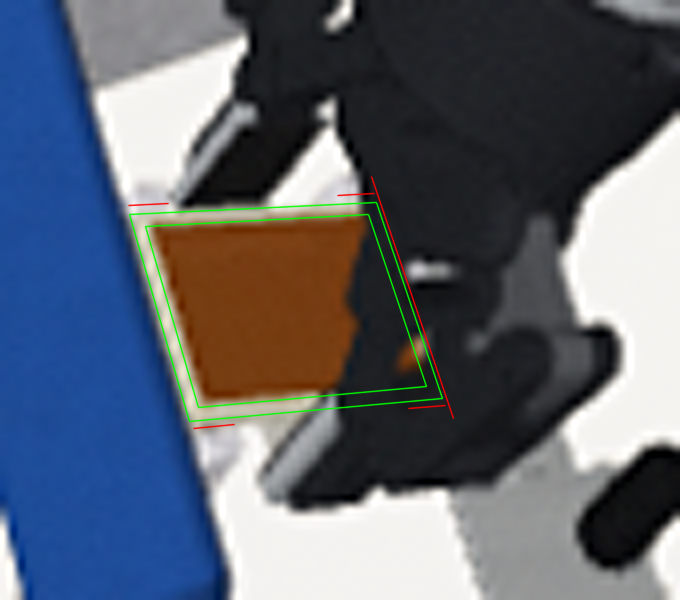

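>>> {"method": "arm_command", "body": {
  "motion": [
    [[0,0,-0.01],[0,0,0],0.064],
    [[0,0,-0.04],[0,0,0],0.064],
    [[0,0,-0.095],[0,0,0],0.064],
    [[0,0,-0.095],[0,0,0],0.064]
  ]
}}

```text
time: 15.25
tcp_pos: [544.4, 174.1, 151.7]
eef_rot: [-0.263, 0.916, 0.082, 0.292]
force: [1.0, -0.1, 0.3]
finger_gap: 63.8
```

```bash
python3 -c "
from gov import *
inh(); rel(hol([-55,98,75]),toolR(HY))
from snap import snap
snap('d1',[('top',(90,140,160,150),4),('side',(170,290,190,190),3)])
gov('d1',np.zeros(3))"
```

```text
t 15.25 tcp [544.4 174.1 151.7] in holder [ 3.5 -0.7 79. ] gap 63.8 F hold [ 0.9 -0.6 -0.2] roterr [ 0.23 -0.36 -0.09]
shift m [0.0583, 0.0988, 0.0032] turn [-0.004, 0.006, 0.002] | dist 114.8 deg 0.4
```

View pics/d1_side_ov.png

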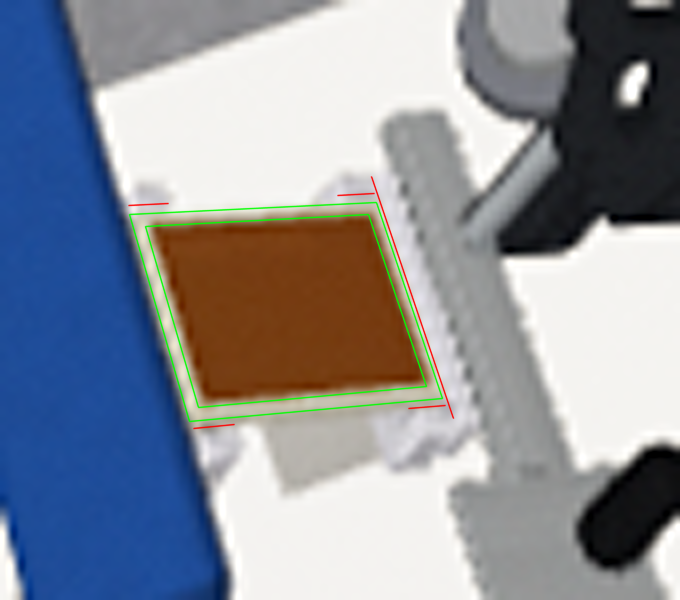

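>>> {"method": "arm_command", "body": {
  "motion": [
    [[0.03,0.05,-0.003],[-0.002,0.003,0.001],0.03],
    [[0.0583,0.0988,0.0032],[-0.004,0.006,0.002],0],
    [[0.0583,0.0988,0.0032],[-0.004,0.006,0.002],0],
    [[0.0583,0.0988,0.0032],[-0.004,0.006,0.002],0],
    [[0.0583,0.0988,0.0032],[-0.004,0.006,0.002],0]
  ]
}}

```text
time: 15.98
tcp_pos: [454.4, 233.7, 111.8]
eef_rot: [-0.263, 0.917, 0.084, 0.287]
force: [0.6, -0.5, -0.7]
finger_gap: 0.4
```

```bash
python3 -c "
from gov import *
inh(); rel(hol([-55,98,20]),toolR(HY))
from snap import snap
snap('d2',[('top',(90,140,160,150),4),('side',(170,290,190,190),3)])
gov('d2',np.zeros(3))"
```

```text
t 15.975 tcp [454.4 233.7 111.8] in holder [-55.9  97.7  71.9] gap 0.4 F hold [-0.2 -0.8 -0.7] roterr [-0.11  0.2   0.11]
shift m [-0.0011, 0.0002, 0.0519] turn [0.002, -0.004, -0.002] | dist 51.9 deg 0.3
```

View pics/d2_top.png

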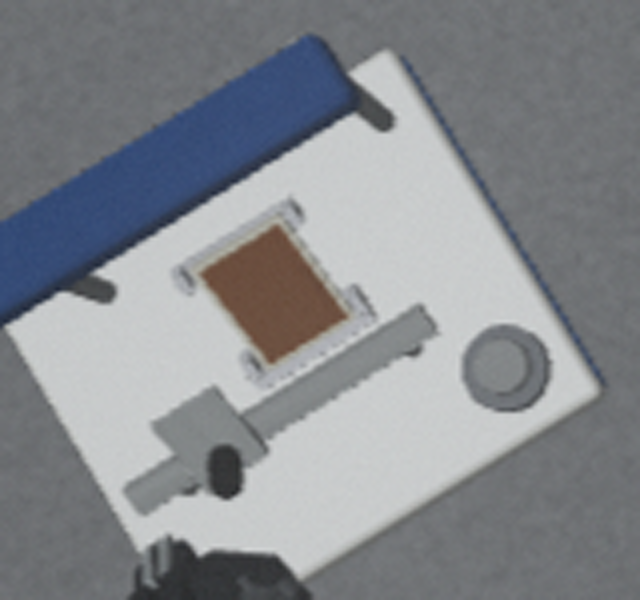

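View pics/d2_side.png

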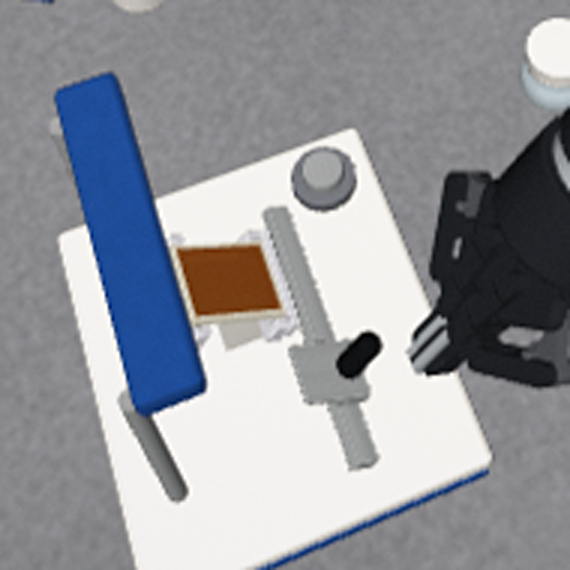

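>>> {"method": "arm_command", "body": {
  "motion": [
    [[-0.001,0,0.026],[0.002,-0.004,-0.002],0],
    [[-0.001,0,0.052],[0.002,-0.004,-0.002],0],
    [[-0.001,-0.01,0.052],[0.002,-0.004,-0.002],0],
    [[-0.001,-0.02,0.052],[0.002,-0.004,-0.002],0],
    [[-0.001,-0.03,0.052],[0.002,-0.004,-0.002],0],
    [[-0.001,-0.04,0.052],[0.002,-0.004,-0.002],0],
    [[-0.001,-0.05,0.052],[0.002,-0.004,-0.002],0],
    [[-0.001,-0.06,0.052],[0.002,-0.004,-0.002],0],
    [[-0.001,-0.069,0.052],[0.002,-0.004,-0.002],0],
    [[-0.001,-0.069,0.052],[0.002,-0.004,-0.002],0]
  ]
}}

```text
time: 17.32
tcp_pos: [516.2, 190.9, 69.3]
eef_rot: [-0.263, 0.917, 0.083, 0.289]
force: [0.2, 0.1, 0.7]
finger_gap: 0.3
```

```bash
python3 -c "
from gov import *
inh()"
```

```text
t 17.325 tcp [516.2 190.9  69.3] in holder [-56.   28.6  20.1] gap 0.3 F hold [ 0.6 -0.   0.4] roterr [ 0.06 -0.    0.01]
```

>>> {"method": "arm_command", "body": {
  "motion": [
    [[0,-0.003,0],[0,0,0],0],
    [[0,-0.005,0],[0,0,0],0],
    [[0,-0.005,0],[0,0,0],0]
  ]
}}

```text
time: 17.7
tcp_pos: [517.8, 187.7, 69.1]
eef_rot: [-0.264, 0.916, 0.083, 0.289]
force: [0.9, 0.4, 0.8]
finger_gap: -0.2
```

```bash
python3 -c "
from gov import *
inh()"
```

```text
t 17.7 tcp [517.8 187.7  69.1] in holder [-56.4  25.   20.1] gap -0.2 F hold [ 1.2 -0.1  0.1] roterr [-0.05  0.03 -0.05]
```

>>> {"method": "arm_command", "body": {
  "motion": [
    [[0,-0.002,0],[0,0,0],0],
    [[0,-0.004,0],[0,0,0],0],
    [[0,-0.004,0],[0,0,0],0]
  ]
}}

```text
time: 18.08
tcp_pos: [519.3, 185.3, 69.1]
eef_rot: [-0.265, 0.916, 0.085, 0.289]
force: [-1.4, 4.8, 1.0]
finger_gap: 0.0
```

```bash
python3 -c "
from gov import *
inh()"
```

```text
t 18.075 tcp [519.3 185.3  69.1] in holder [-56.5  22.2  20.1] gap 0.0 F hold [1.7 4.8 0. ] roterr [-0.24 -0.   -0.06]
```

>>> {"method": "arm_command", "body": {
  "motion": [
    [[0,-0.002,0],[0,0,0],0],
    [[0,-0.002,0],[0,0,0],0]
  ]
}}

```text
time: 18.32
tcp_pos: [519.3, 185.1, 69.0]
eef_rot: [-0.265, 0.916, 0.087, 0.288]
force: [-4.5, 9.5, 2.6]
finger_gap: -0.3
```

```bash
python3 -c "
from gov import *
inh()
from snap import snap
snap('e1',[('top',(90,140,160,150),4),('side',(170,290,190,190),3)])"
```

```text
t 18.325 tcp [519.3 185.1  69. ] in holder [-56.5  22.   20.1] gap -0.3 F hold [ 2.5 10.4  1.4] roterr [-0.48 -0.04 -0.09]
```

View pics/e1_side.png

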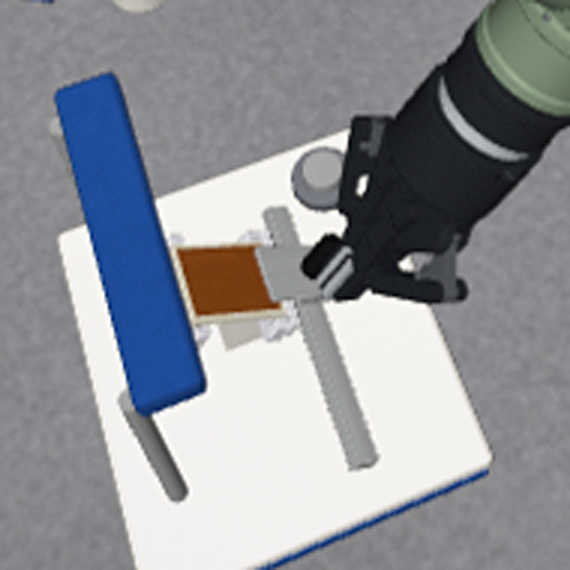

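```bash
python3 -c "
from mv import *
rel(np.array([555.5,94.8,115]),toolR(HY)); rel(np.array([555.5,94.8,72]),toolR(HY))"
```

```text
shift m [-0.0121, -0.0954, -0.0483] turn [0.008, 0.001, 0.002] | dist 107.6 deg 0.5
shift m [0.0126, -0.0956, -0.0131] turn [0.008, 0.001, 0.002] | dist 97.4 deg 0.5
```

>>> {"method": "arm_command", "body": {
  "motion": [
    [[0,0.008,0],[0,0,0],0],
    [[0,0.008,-0.06],[0,0,0],0],
    [[-0.012,-0.04,-0.065],[0,0,0],0],
    [[-0.012,-0.0954,-0.06],[0,0,0],0],
    [[0,-0.0954,-0.03],[0,0,0],0],
    [[0.0126,-0.0954,-0.013],[0,0,0],0],
    [[0.0126,-0.0954,-0.013],[0,0,0],0]
  ]
}}

```text
time: 19.3
tcp_pos: [554.9, 91.9, 70.4]
eef_rot: [-0.263, 0.917, 0.084, 0.287]
force: [-0.3, -0.2, 0.4]
finger_gap: 0.0
```

```bash
python3 -c "
from gov import *
inh(); rel(np.array([555.5,94.8,52]),toolR(HY))
from snap import snap
snap('e2',[('top',(90,140,160,150),4),('side',(170,290,190,190),3)])"
```

```text
t 19.3 tcp [554.9  91.9  70.4] in holder [-71.6 -75.9  32.3] gap 0.0 F hold [-0.1 -0.   0.5] roterr [-0.11  0.27  0.09]
shift m [0.0088, 0.0021, 0.0162] turn [0.002, -0.005, -0.002] | dist 18.6 deg 0.3
```

View pics/e2_top.png

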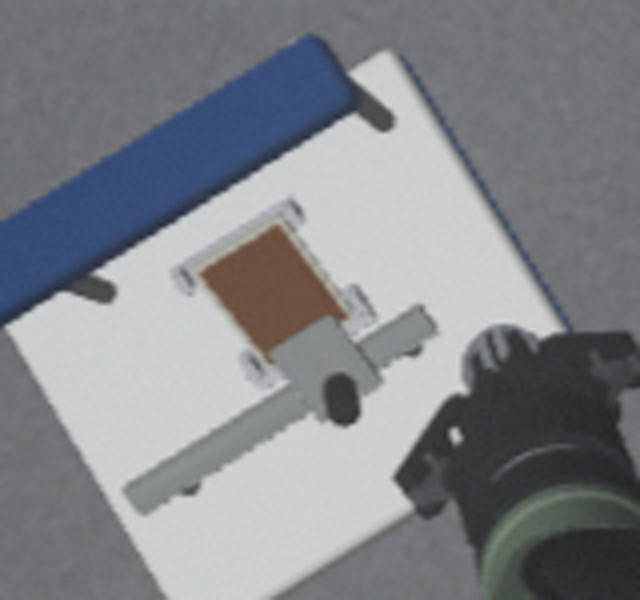

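View pics/e2_side.png

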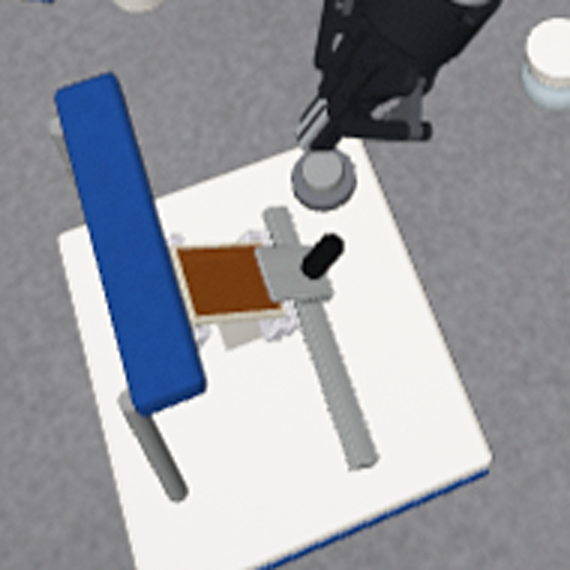

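>>> {"method": "arm_command", "body": {
  "motion": [
    [[0.004,0.002,0.006],[0,0,0],0],
    [[0.008,0.002,0.0115],[0,0,0],0],
    [[0.0103,0.002,0.0147],[0,0,0],0],
    [[0.0103,0.002,0.0147],[0,0,0],0]
  ]
}}

```text
time: 19.9
tcp_pos: [555.1, 94.1, 54.0]
eef_rot: [-0.264, 0.917, 0.083, 0.288]
force: [-0.2, 0.5, -0.5]
finger_gap: -0.0
```

>>> {"method": "arm_command", "body": {
  "motion": [
    [[0.0017,0,0.0025],[0,0,0],0],
    [[0.0028,0,0.004],[0,0,0],0],
    [[0.0028,0,0.004],[0,0,0],0]
  ]
}}

```text
time: 20.27
tcp_pos: [555.8, 94.0, 49.8]
eef_rot: [-0.264, 0.916, 0.083, 0.289]
force: [-0.4, -0.2, 1.6]
finger_gap: 0.1
```

>>> {"method": "arm_command", "body": {
  "motion": [
    [[0.0017,0,0.0025],[0,0,0],0],
    [[0.0028,0,0.004],[0,0,0],0],
    [[0.0028,0,0.004],[0,0,0],0]
  ]
}}

```text
time: 20.65
tcp_pos: [555.9, 94.0, 45.3]
eef_rot: [-0.264, 0.916, 0.083, 0.289]
force: [-4.0, -1.4, 9.8]
finger_gap: -0.4
```

>>> {"method": "arm_command", "body": {
  "motion": [
    [[0.0012,0,0.0016],[0,0,0],0],
    [[0.0012,0,0.0016],[0,0,0],0]
  ]
}}

```text
time: 20.9
tcp_pos: [556.2, 94.0, 44.7]
eef_rot: [-0.264, 0.916, 0.084, 0.291]
force: [-14.0, -6.3, 27.0]
finger_gap: -0.1
```

```bash
python3 -c "
from gov import *
inh()
from snap import snap
snap('e3',[('top',(90,140,160,150),4),('side',(230,290,100,100),6)])"
```

```text
t 20.9 tcp [556.2  94.   44.7] in holder [-84.5 -74.8  10. ] gap -0.1 F hold [ 3.   2.1 30.9] roterr [-0.02 -0.19 -0.08]
```

View pics/e3_side.png

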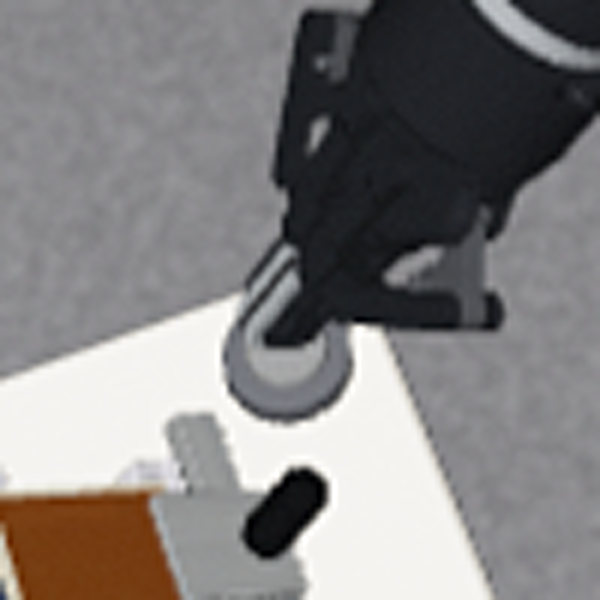

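```bash
python3 -c "
import cv2,numpy as np
a=cv2.imread('pics/e2_side_full.png')[325:370,255:300];b=cv2.imread('pics/e3_side_full.png')[325:370,255:300]
cv2.imwrite('pics/cmp.png',cv2.resize(np.hstack([a,b]),None,fx=8,fy=8,interpolation=cv2.INTER_CUBIC))"
```

```text
(no output)
```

View pics/cmp.png

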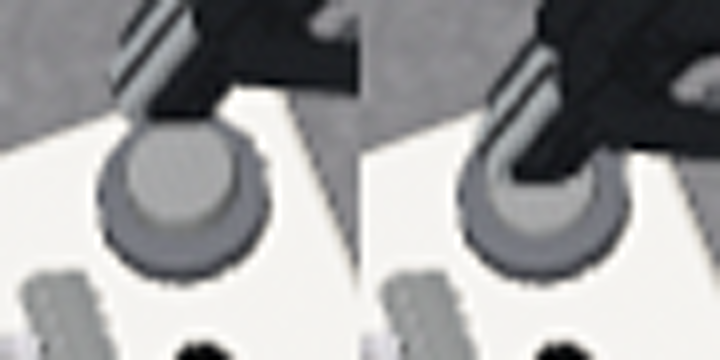

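>>> {"method": "arm_command", "body": {
  "motion": [
    [[-0.006,0,-0.008],[0,0,0],0],
    [[-0.012,0,-0.03],[0,0,0],0],
    [[-0.012,0,-0.09],[0,0,0],0],
    [[-0.012,0,-0.12],[0,0,0],0],
    [[-0.012,0,-0.12],[0,0,0],0],
    [[-0.012,0,-0.12],[0,0,0],0]
  ]
}}

```text
time: 21.75
tcp_pos: [505.5, 62.6, 147.3]
eef_rot: [-0.264, 0.917, 0.083, 0.288]
force: [0.4, -0.1, -1.5]
finger_gap: 0.0
```

```bash
python3 -c "
from gov import *
inh()
from snap import snap
snap('f1',[('top',(90,140,160,150),4),('side',(170,290,190,190),3)])
gov('f1',np.zeros(3))
a=cv2.imread('pics/f1_side_full.png')[325:370,255:300];b=cv2.imread('pics/f1_side_ov.png')
cv2.imwrite('pics/cmp2.png',cv2.resize(a,None,fx=6,fy=6))"
```

```text
t 21.75 tcp [505.5  62.6 147.3] in holder [-74.5 -74.5 128.2] gap 0.0 F hold [-0.6 -0.3 -1.4] roterr [-0.05  0.07 -0.03]
```

View pics/f1_side_full.png

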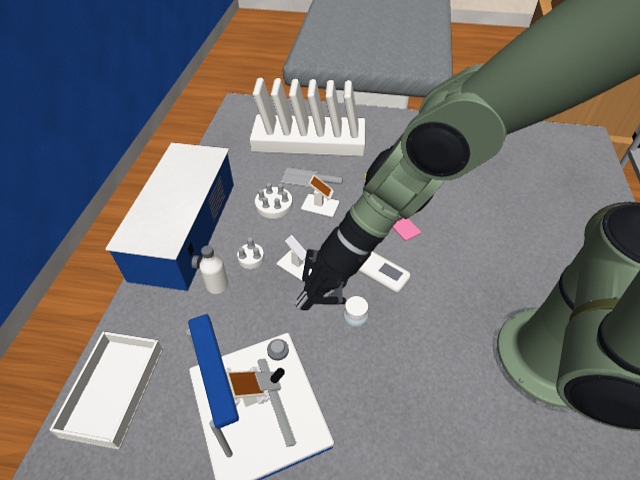

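View pics/f1_side_ov.png

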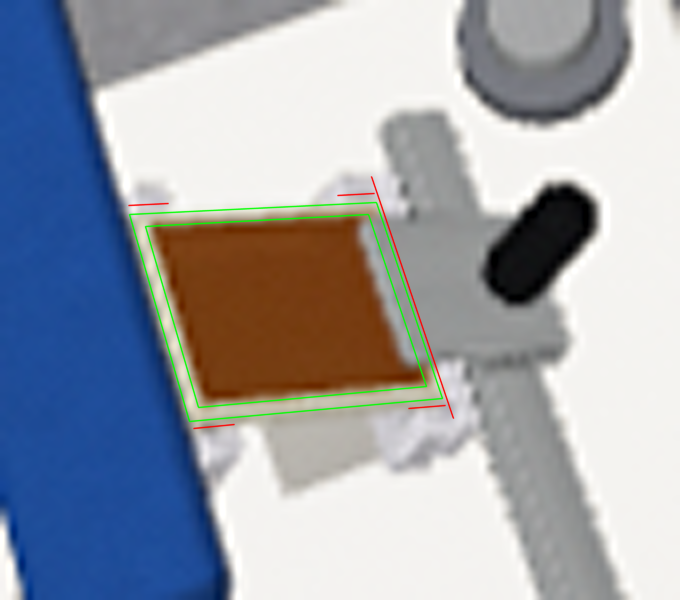

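View pics/f1_top_full.png

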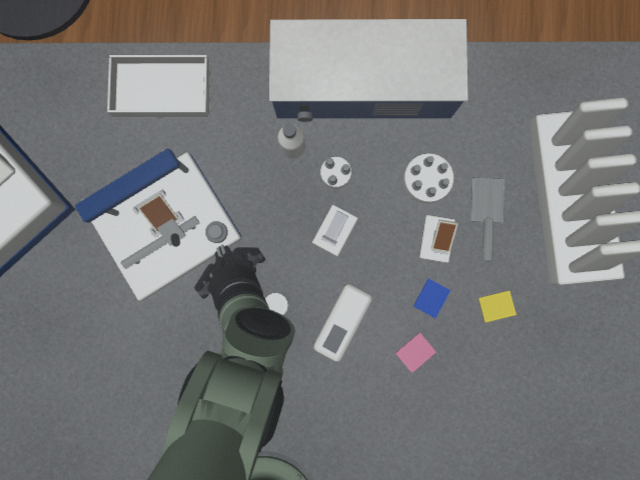

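All is in place: the glass is seated, the keeper is shut, the button has sprung back and the arm is clear. I'm handing the job in.

```bash
python3 -c "
from station import workorder
print(workorder.finish_job())"
```

```text
the job is handed in; nothing more can be done
None
```

The wide amber glass is in the lamp tester with the keeper shut over it. The start button was pressed right down and released, and I handed the job in at about 21.8 s of the 56 s.

- **Keeper:** I pushed it open until the force rose at its left stop (about 12 N). After seating the glass I pushed it shut until the force rose at its right stop (about 10 N). The two contact positions agree with the full 65 mm travel.
- **Glass:** It was gripped by its side edges only, at about 49 mm opening. I slid it down until the foot touched the ledge (about 4 N) and lowered it until it met the seat (about 13 N) before letting go. In the last side picture its outline lies within about 1 to 2 mm of the seated pose, flat and square between the stops.
- **Start button:** The force rose past 27 N at the bottom of its travel, and the side picture showed the disc about 6 mm lower. In the last picture, with the arm clear, it looks fully up.
- **Other things:** The narrow glass, its easel and the bystanders look unmoved in the last pictures. The arm was touching nothing when I handed in.
- **Disagreement:** The two cameras placed the holder about 2 to 4 mm apart, and the glass about 2 mm apart. I used values between them and settled the final fit by touch on the ledge and seat. There is no direct reading of the keeper or button travel, and the hand-in reported no verdict.

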